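# Set a spring gauge's drag pointer by drawing the carriage to the mark

### The job

First clear the black bit case off the spring gauge's track and lay it flat in the blue tray, then slide the red drag pointer back until it touches the arm of the carriage. Now draw the black pull knob out until the red needle stands inside the yellow mark, hold it there for a second, and ease the carriage all the way back by hand without letting it snap, so that the pointer stays behind in the mark. Leave the oil can, glue bottle and jar standing where they are.

Things in the scene. Friction and masses are not known exactly. Their poses are not given: they have to be found in the camera images.
- gauge: bench spring gauge fixed to the bench: grey base plate 300 x 128 x 12 mm with a blue spring barrel. Origin on the bench under the track's centre line (plate: x -135 to +165, y -33 to +95 mm, top z 12). Barrel along its x axis at x 54 to 162, y -30 to +30, up to z 66. Carriage and pointer slide toward its -x; white scale at y +70 to +93.
- carriage (a joint): how far the aluminium carriage is drawn out, m: 0 = home against its stop, grows as it is pulled along the gauge's -x, to 0.103. A spring pulls it home (3 N at home, about 12 N at 0.09).
- pull_knob (a point): point on the axis of the carriage's black pull knob, at gripping height, 60 mm above the bench. Upright round post 18 mm in diameter, 29 to 67 mm above the bench, then a 24 mm cap to 76 mm. At home at gauge x +10, y 0. The carriage's low side arm (top at 26 mm, 12 mm wide in x) reaches to gauge y +72, 10 mm nearer -x than the knob axis.
- pointer (a joint): how far the red drag pointer stands from zero, m: 0 = touching the carriage's arm when the carriage is home; grows toward the gauge's -x, to 0.108. It stays where it is left (1.5 N friction). The carriage's arm pushes it outward when it touches it, and leaves it behind on the way back: they touch when both joints are equal.
- pointer_tab (a point): point in the upright red tab of the drag pointer, 50 mm above the bench (tab 10 mm in gauge x, 14 mm in y, its top 60 mm above the bench; foot 16 x 18 mm, up to 29 mm). It runs at gauge y +60, and x -14 at zero.
- needle_tip (a point): reading point of the red pointer's needle, over the white scale at gauge y +81, at the middle of the pointer in x, 14 mm above the bench
- carriage_index (a point): point fixed to the carriage that coincides with needle_tip whenever the carriage's arm touches the drag pointer
- mark: yellow mark clip fixed on the white scale, 10 mm wide along the scale (x), 22 mm across; origin at the centre of its underside, axes parallel to the gauge's. The needle is inside the mark when needle_tip is within 5 mm of this origin along x.
- bit_case: closed black bit case 40 x 85 x 24 mm, 150 g, loose, lying flat on the gauge's base plate over the track; origin at the centre of its underside, long side along its y
- tray: fixed blue open tray 150 x 180 x 32 mm outside, walls and floor 5 mm, standing on the closed red case (its top 52 mm above the bench) at the right; origin at the centre of its underside, long side along its y
- oil_can: flat blue oil can with a red nozzle, 35 x 60 mm in plan, 125 mm tall, standing loose near the gauge; origin at the centre of its underside
- glue_bottle: cream glue bottle with an orange nozzle, 60 mm in diameter, 182 mm tall, standing loose near the gauge; origin at the centre of its underside
- wax_jar: dark plastic jar with a black lid, 71 mm in diameter, 82 mm tall, standing loose near the gauge; origin at the centre of its underside

How it is judged:
By the outcome, as a careful person would: the job done as asked, in the order asked, and still so for the second after the job is handed in, with the robot touching nothing.
It also fails if it takes over 69 s, if anything falls off the work surface, if the arm or the gripper's body presses on something with over 40 N, if the wrist force passes 120 N, or if a joint passes its speed limit or range.

### The arm

A 6-joint arm with a two-finger parallel gripper is mounted at the origin on a cart in front of the work surface, level with it; the furniture and walls round the work are solid. World frame = base frame: x ahead of the robot, y to its left, z up, the work surface at z = 0. Lengths are in m, angles in degrees, forces in N, time in s.
With the tool pointing down it reaches from about 0.35 to 0.875 m from the base axis. Payload 4.2 kg.
Tool frame: the origin (TCP) lies at the very end of the fingers, on their centre line; the grasp point (between the pads) lies 19 mm behind it; z points along the fingers, y is the line along which they close (so a half turn about z gives the same grasp; the last joint's range is limited). The gripper opens to 87 mm and grips with 3 to 60 N. Pads are 19 mm wide; open, the fingers measure 117 mm over their backs; the gripper's body (75 mm by 190 mm) begins 51 mm behind the grasp point.
Start: joints at [-53.594, 22.042, 0.453, 0, -68.411, -14.817], TCP at [0.23, -0.581, 0.223] pointing down, gripper open.
Joint ranges: [-179.83, 179.83], [-69.29, 118.12], [-61.27, 80.66], [-181.25, 117.63], [-171.15, -9.14], [-177.46, 177.46]. Speed limits (degrees/s): [159.86, 159.86, 180, 180, 180, 180].

### API

Orientations are given as a 3x3 rotation matrix whose columns are the frame's x, y, z axes.
In Python, from station import r gives the robot as it stands.
- The arm moves only by the tool jog_arm, never from a script. Its argument "plan" is text: rows parted by semicolons, each of 7 numbers parted by spaces: the shift along the tool's x, y, z normalised to -1 to 1, where 1 is 0.025 m, then the turn, a rotation vector about the tool's x, y, z normalised to -1 to 1, where 1 is 8 degrees, then the closure, from -1 (fully open) to 1 (shut). A call has exactly 10 rows; each row shifts and turns the commanded pose from where the row before left it, along the tool's axes as they then stand; what a row does not reach is not made up. A row lasts 1/10 s, in which the tool goes at most 50 mm and 8.59 degrees, less where a joint would pass 70% of its speed; a pose out of reach is approached as far as the arm can. A call with a number of a shift or a turn outside -1 to 1 is refused whole. A call with a gripper value outside its range is refused whole. The fingers move at their own pace and stop on an object; the grip force is fixed at half the most. Time passes only in rows, so rows that do not move let the fingers close, or fill a call up. It gives the time, the measured TCP pose, the force, the opening and the grip force at its end, in the units of the state.
- r.sense(): the state, without advancing time (a new reading comes with each control period).
- r.capture(name): name is "side" or "top"; returns (picture, depth): 384x512x3 uint8, red, green, blue; 384x512 float32, m along the optical axis (not along the pixel's ray), 0 where there is no reading.
- r.get_calibration(name): a dict with "mtx" (3x3 intrinsics, pixels), "extrinsics" (4x4, takes a point from camera to world coordinates). Camera axes: x right, y up, looking along -z (the intrinsics and any distortion apply to the point x, -y, -z); pixel columns grow to the right and rows downward; lengths in m; the calibration is good to about 2 mm. A picture is of the moment at which its call begins. get_calibration takes no time and is no camera call.
- r.finish_job(): hands the job in; it is judged then, once.
The state is a dict: "time_s": time; "joints": joint angles; "joint_velocities": joint speeds; "effort": joint torques, N m; "tcp_pos": TCP position; "ee_rot": TCP orientation; "wrist_force": force on the tool from outside, world axes, zero at the start; "moment": the same for the moment, N m; "gripper_width": opening from 0.0 (shut) to 1.0 (fully open); "gripper_force": force on a finger pad.
Only numpy, scipy, OpenCV 4.12 (cv2) and the standard library are available. Lean on these libraries where they do the work, as an engineer would, in place of code of your own. Each camera call takes 0.05 s, during which the arm holds its last target. There are 200 camera calls.

## Working session

There is one attempt and no reset: what is moved stays moved. The work goes in short steps, Python scripts to look and compute and a tool call to move; the robot and the scene stay as the last step left them, time stands still between calls to the robot, and variables do not carry over. Pictures are saved under pics/ and viewed, at most 10 in all, crops included, and the job is handed in when it is done.

Besides the shell and the picture viewer there is one more tool, called after "Emit:" as name(argument=value, ...) on one line, values as JSON. jog_arm: Moves the arm, as the interface text tells. Scaled input: -1 to 1 covers 0.025 m each way for a shift and 8 degrees each way for a turn. Its arguments: {"type":"object","properties":{"plan":{"type":"string"}},"required":["plan"]}

```bash
mkdir -p pics; ls
python3 - <<'E'
from station import r
import cv2,numpy as np
s=r.sense(); print(s['time_s'],s['tcp_pos'],s['ee_rot'],s['gripper_width'])
for n in('top','side'):
    p,d=r.capture(n); cv2.imwrite(f'pics/{n}0.png',p[:,:,::-1]); np.savez(f'{n}0.npz',p=p,d=d)
    c=r.get_calibration(n); print(n,c)
E
```

```text
pics
0.0 [ 0.22974505 -0.58057993  0.22147609] [[-9.29930005e-01 -3.67735488e-01 -8.92995640e-04]
 [-3.67736557e-01  9.29927918e-01  1.97260518e-03]
 [ 1.05024648e-04  2.16277189e-03 -9.99997656e-01]] 0.9992671668644769
top {'mtx': array([[431.24627894,   0.        , 255.62481118],
       [  0.        , 431.24627894, 190.16906457],
       [  0.        ,   0.        ,   1.        ]]), 'extrinsics': array([[ 6.05214099e-04,  9.88026538e-01, -1.54282835e-01,
         2.86407495e-01],
       [-9.99999689e-01,  5.19952672e-04, -5.92981536e-04,
        -1.98748703e-02],
       [-5.05661722e-04,  1.54283146e-01,  9.88026546e-01,
         1.50431202e+00],
       [ 0.00000000e+00,  0.00000000e+00,  0.00000000e+00,
         1.00000000e+00]])}
side {'mtx': array([[465.13124469,   0.        , 256.57110156],
       [  0.        , 465.13124469, 197.25349864],
       [  0.        ,   0.        ,   1.        ]]), 'extrinsics': array([[-0.99986928,  0.01238112, -0.0103986 ,  0.49835215],
       [-0.01589881, -0.63588267,  0.77162197,  1.11859716],
       [ 0.00294125,  0.77168643,  0.63599639,  0.99461963],
       [ 0.        ,  0.        ,  0.        ,  1.        ]])}
```

View pics/top0.png

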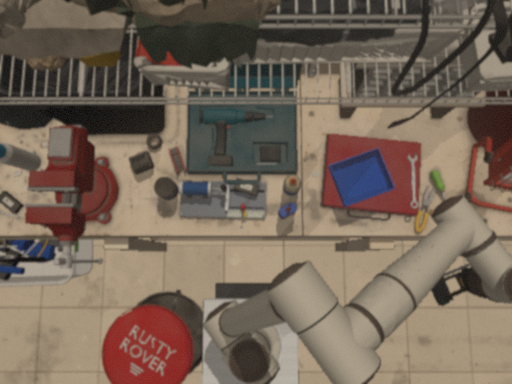

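View pics/side0.png

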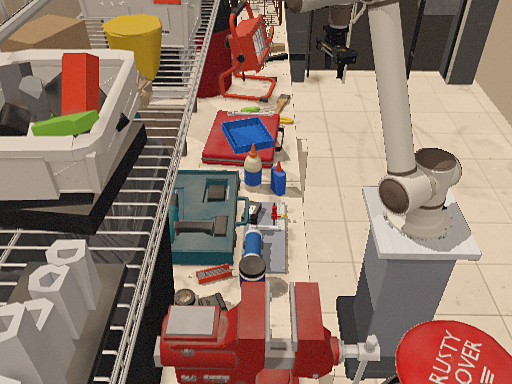

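The top view shows the gauge at about (223,198), with its barrel at the left (186,188). The tray is at (362,177), the jar at (165,188), the glue at (291,186) and the oil can at (288,209). Next I'll zoom in on both views.

Run:
```python
import cv2,numpy as np
a=cv2.imread('pics/top0.png')[160:235,150:310]; b=cv2.imread('pics/side0.png')[140:285,220:310]
cv2.imwrite('pics/c0.png',cv2.resize(a,None,fx=5,fy=5,interpolation=cv2.INTER_CUBIC))
cv2.imwrite('pics/c1.png',cv2.resize(b,None,fx=4,fy=4,interpolation=cv2.INTER_CUBIC))
```

```text
(no output)
```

View pics/c0.png

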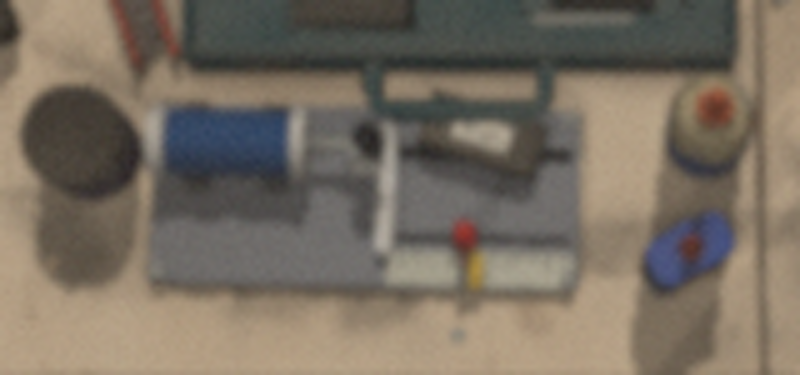

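View pics/c1.png

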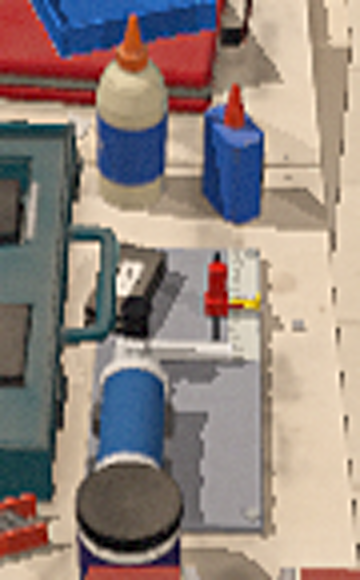

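The crops show the pointer tab top at crop (465,235), the yellow mark at (476,268), the knob cap at (368,140) and the carriage arm at (385,190). The bit case sits at about (485,145), turned about 10°, and the green case's handle is close behind it at (460,105). Now I'll measure.

```bash
cat > h.py <<'E'
from station import r
import cv2,numpy as np
def cast(n,u,v,z):
    c=r.get_calibration(n);K,E=c['mtx'],c['extrinsics']
    u,v=np.atleast_1d(u).astype(float),np.atleast_1d(v).astype(float)
    d=np.stack([(u-K[0,2])/K[0,0],-(v-K[1,2])/K[1,1],-np.ones_like(u)])
    w=E[:3,:3]@d; o=E[:3,3]; t=(z-o[2])/w[2]
    return (o[:,None]+w*t).T
def cloud(n,d):
    c=r.get_calibration(n);K,E=c['mtx'],c['extrinsics']
    v,u=np.mgrid[:d.shape[0],:d.shape[1]]
    P=np.stack([(u-K[0,2])/K[0,0]*d,-(v-K[1,2])/K[1,1]*d,-d],-1)
    return P@E[:3,:3].T+E[:3,3]
def masks(p):
    h=cv2.cvtColor(p,cv2.COLOR_RGB2HSV).astype(int);H,S,V=h[...,0],h[...,1],h[...,2]
    return dict(yellow=(H>18)&(H<32)&(S>140)&(V>110),red=((H<8)|(H>172))&(S>150)&(V>90),blue=(H>100)&(H<125)&(S>120)&(V>60),dark=(V<85))
E
python3 - <<'E'
from h import *
np.set_printoptions(precision=4,suppress=True)
for n in('top','side'):
    z=np.load(n+'0.npz');p,d=z['p'],z['d'];P=cloud(n,d);m=masks(p)
    R=(P[...,0]>.25)&(P[...,0]<.6)&(P[...,1]>-.55)&(P[...,1]<.3)&(d>0)
    for k in('yellow','red','blue'):
        q=(m[k]&R).astype(np.uint8);N,L,st,c=cv2.connectedComponentsWithStats(q)
        for i in range(1,N):
            if st[i,4]>4:
                w=P[L==i]; print(n,k,c[i].round(1),st[i,4],'med',np.median(w,0),'zmax',w[:,2].max().round(3))
    if n=='top':
        print('z grid (mm) rows 178..222 step2, cols 176..300 step 4')
        print('      ',*[f'{u:3d}' for u in range(176,302,4)])
        for v in range(174,224,2): print(v,'%.3f'%P[v,220,0],*['%3d'%(P[v,u,2]*1000) for u in range(176,302,4)])
E
```

```text
top yellow [244.5 213.5] 8 med [0.4371 0.0194 0.0158] zmax 0.022
top red [331.2 198.5] 6 med [ 0.486  -0.2769  0.0516] zmax 0.059
top red [406.2 207.9] 83 med [ 0.4494 -0.528   0.0516] zmax 0.06
top red [242.6 206.2] 5 med [0.458  0.0236 0.058 ] zmax 0.063
top blue [359.6 181.9] 1557 med [ 0.5418 -0.3709  0.0565] zmax 0.091
top blue [192.7 185.8] 9 med [0.5259 0.1936 0.0641] zmax 0.067
top blue [201.7 186. ] 21 med [0.5263 0.1632 0.0609] zmax 0.069
z grid (mm) rows 178..222 step2, cols 176..300 step 4
       176 180 184 188 192 196 200 204 208 212 216 220 224 228 232 236 240 244 248 252 256 260 264 268 272 276 280 284 288 292 296 300
174 0.576   5  -5   5  12   6  15  53  54  40   3   9  14  48   7  15  11   9  14   6   8   5  45   8   7   4  59  60  39   3   7 1504   4
176 0.572   1  -2  -1   1   4  -3  -2   5   0  -1  -7   1  47  -2   0   0  -3  -2  -1  -3   1  53  -2   4   4   0  -2   5 115 127 113  -8
178 0.565   0   4   1   4  -1   0  -5  -4  -2  -6  -3   0  52  -4   0  27  -4   0  -6  -4 1504  48   6   2  -8   0  -5  -1 131 144 123   1
180 0.558  -1  -2   0   3   0  -1  -2  -6 
[... 3230 characters left out ...]
[ 0.5736 -0.2584  0.0497] zmax 0.057
side red [278.2 166.7] 37 med [ 0.4452 -0.1174  0.1054] zmax 0.128
side red [238.4 163.5] 35 med [ 0.584  -0.2535  0.0201] zmax 0.03
side red [266.2 165.8] 33 med [ 0.4832 -0.2441  0.0176] zmax 0.03
side red [274.  212.5] 70 med [0.4588 0.0326 0.0345] zmax 0.064
side red [226.6 266.1] 19 med [0.593  0.2351 0.0145] zmax 0.024
side red [227.3 273.9] 44 med [0.5904 0.2642 0.0148] zmax 0.024
side blue [251.4 135.3] 1032 med [ 0.5418 -0.3791  0.0603] zmax 0.09
side blue [277.6 181.9] 316 med [ 0.4456 -0.1016  0.0516] zmax 0.092
side blue [252.7 178. ] 204 med [ 0.527  -0.1145  0.0599] zmax 0.089
side blue [252.6 243.1] 308 med [0.5211 0.1866 0.0601] zmax 0.067
```

Run:
```python
from h import *
np.set_printoptions(precision=4,suppress=True)
A={}
for n in('top','side'):
    L=[r.capture(n) for _ in range(6)]
    A[n]=np.mean([l[0] for l in L],0); A[n+'d']=np.nanmedian([np.where((l[1]>0)&(l[1]<5),l[1],np.nan) for l in L],0)
np.savez('avg.npz',**A)
a=A['top'].astype(np.uint8)[172:200,214:270]; b=A['side'].astype(np.uint8)[190:250,230:300]
a=cv2.resize(a,None,fx=14,fy=14,interpolation=cv2.INTER_LANCZOS4)
cv2.imwrite('pics/a1.png',a[:,:,::-1]); cv2.imwrite('pics/b1.png',cv2.resize(b,None,fx=10,fy=10,interpolation=cv2.INTER_LANCZOS4)[:,:,::-1])
P=cloud('top',A['topd'])
for nm,c in dict(BL=(150,283),BR=(575,293),TR=(580,112)).items(): print(nm,cast('top',150+c[0]/5-.4,160+c[1]/5-.4,.012))
# plate cloud
x,y,z=P[...,0],P[...,1],P[...,2]
m=((z>.007)&(z<.09)&(x>.40)&(x<.545)&(y>-.06)&(y<.222)).astype(np.uint8)
for rows in range(178,222,2): print(rows,*['%3.0f'%(1000*z[rows,u]) for u in range(220,270,2)])
```

```text
BL [[0.4279 0.2448 0.012 ]]
BR [[ 0.4211 -0.0502  0.012 ]]
TR [[ 0.5485 -0.054   0.012 ]]
178   1  50  50  43  -4  -2  -5  -2  34  33   0  -3  -1   1  -1  -2  -1  -4  -2  50  49  -1   2   1  -1
180  -0  -4  49  48  48  47  48  46  47  47  49  49  48  47  42  43  41  41  46  52  43  -2   3  -2  -0
182  12  10  47  49  48  49  53  51  51  49  48  49  48  53  50  49  48  47  48  44   8   9   9  -3  -2
184  11  12  11  10  42  38  44  46  44  44  46  44  45  45  47  48  45  46  36  10  10  11  16   1  -0
186  75  77  73  77  25  13  13  36  35  35  36  35  39  37  35  35  35  33  31  35  10  14  12  -1   1
188  74  76  75  75  27  11  12  36  35  37  35  35  34  33  36  36  35  35  36  34  10  12  12  -1  -2
190  46  76  75  39  28  14   8  12  11  32  32  33  34  34  36  37  33  37  33  12  12  11  11  -1   1
192  24  24  28  28  29  11  12  12  12  13  10  13  27  35  34  34  37  34  34  15  10  11  12  -2  -2
194  26  27  23  26  26  13  12  11  13   9  11   7  12  13  10  24  35  35  34  12  11  13  11  -1  -2
196  13  14   9  27  22  11  13   9  11  12  10  10  14  10  12   8  11   
[... 629 characters left out ...]
  10  13  13  13  -0   2
210  11  10  13  26  19  11  13  11  10  12  13  21  20  11  11   9  13  12  11  13  10  16  13  -2  -1
212  11  13  11   9  13  14  14  12  13  12  10  19  15  17  12  12  15  11  13  13  13  13  12  -1  -0
214  10  10  10  12  15  13  13  11  13  13  10  13  14  12  13  12  16  12  12  11  12  11  12  -1  -3
216  12  12  14  12  12  10  13  13  12  13  14  12  14  13  13  11  13  15   9  13  13  18  14  -3  -2
218  -3   0  -1  -0  -1   1  -1  -1   3  -0  -2  -1  -2   1   1   6   7   9   8  10   9   9  10  -0  -1
220  -3  -0  -2  -0  -3   2  -2  -2   1  -2  -1   1  -1  -2  -1  -1  -2   1   1  -2  -0   1  -3   2  -1<stdin>:6: RuntimeWarning: All-NaN slice encountered
```

View pics/a1.png

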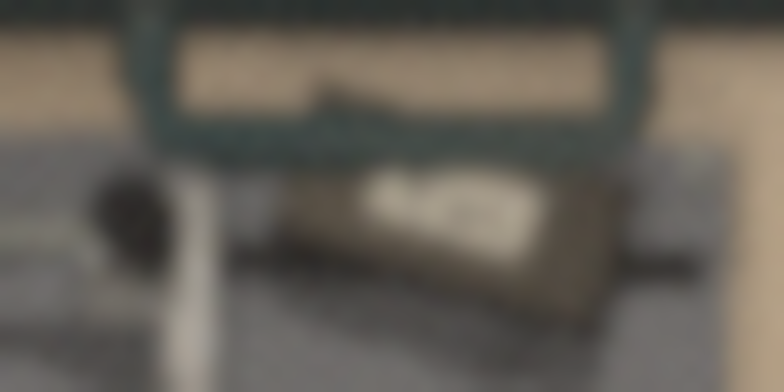

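View pics/b1.png

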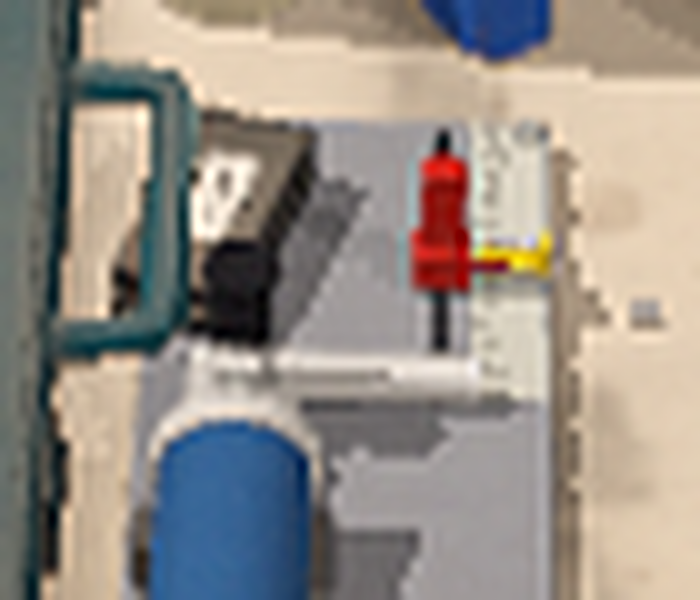

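The averaged crops show the bit case yawed by about 16°. Its back edge is under the green case's handle bar: the back-left corner shows beyond the bar at a1 (325,80), and the front corners are at (280,235) and (590,325). It can't be lifted straight up, so I'll drag it clear first by pressing on its top.

Run:
```python
from h import *
np.set_printoptions(precision=4,suppress=True)
A=np.load('avg.npz')
f=lambda n,o,s,p,z: cast(n,o[0]+(p[0]+.5)/s-.5,o[1]+(p[1]+.5)/s-.5,z)[0]
t=lambda x,y,z:f('top',(214,172),14,(x,y),z); s=lambda x,y,z:f('side',(230,190),10,(x,y),z)
print('case top FL,FR,BL,BR',t(280,235,.036),t(590,325,.036),t(325,80,.036),t(625,175,.036))
print('side case right-front, right-back?',s(318,130,.036), s(205,110,.036),'left-back top',s(122,275,.036))
print('bar front L,R (z50)',t(200,165,.048),t(580,163,.048),'back',t(400,115,.048),' side front',s(190,200,.048))
print('knob cap top',t(135,205,.076),'side cap',s(240,255,.076))
print('arm centre',t(190,330,.026), s(480,372,.026))
for n in('top','side'):
    p=A[n].astype(np.uint8); m=masks(p)
    for k,z in(('yellow',.016),('red',.06)):
        q=m[k].copy()
        a,b,c,d=(200,245,170,225) if n=='top' else (260,300,195,225)
        if n=='top': a,b,c,d=225,265,195,222
        v,u=np.nonzero(q[c:d,a:b]); print(n,k,len(v),(u+a).min(),(u+a).max(),(v+c).min(),(v+c).max(),cast(n,(u+a).mean(),(v+c).mean(),z))
# tray rim
for n in('top','side'):
    p=A[n].astype(np.uint8); q=(masks(p)['blue']).astype(np.uint8)
    N,L,st,c=cv2.connectedComponentsWithStats(q); i=1+st[1:,4].argmax()
    v,u=np.nonzero(L==i); w=cast(n,u,v,.084)[:,:2]; rc=cv2.minAreaRect((w*1000).astype(np.float32)); print('tray',n,rc)
# jar, bottle, can
```

```text
case top FL,FR,BL,BR [0.5221 0.0572 0.036 ] [ 0.4997 -0.0192  0.036 ] [0.5609 0.0464 0.036 ] [ 0.5371 -0.0278  0.036 ]
side case right-front, right-back? [ 0.4983 -0.0181  0.036 ] [ 0.5347 -0.0274  0.036 ] left-back top [0.5582 0.0523 0.036 ]
bar front L,R (z50) [0.5375 0.0763 0.048 ] [ 0.5381 -0.0167  0.048 ] back [0.55   0.0274 0.048 ]  side front [0.5377 0.0305 0.048 ]
knob cap top [0.5229 0.0899 0.076 ] side cap [0.521  0.0873 0.076 ]
arm centre [0.4999 0.0798 0.026 ] [0.4482 0.0832 0.026 ]
top yellow 9 244 245 212 216 [[0.436  0.0197 0.016 ]]
top red 7 242 243 205 208 [[0.4555 0.0254 0.06  ]]
side yellow 13 278 284 214 217 [[0.4328 0.0198 0.016 ]]
side red 70 271 280 205 218 [[0.4596 0.0566 0.06  ]]
tray top ((550.9991455078125, -367.9883117675781), (138.31484985351562, 163.65350341796875), 19.460283279418945)
tray side ((554.6680908203125, -353.3159484863281), (159.87173461914062, 217.39385986328125), 19.696998596191406)
```

Add to h.py:
```python
def go(x,y,z,yaw=None):
    "tool-axis shift (units of 25 mm) to target, and turn about tool z still needed for tool-y heading yaw"
    s=r.sense();R=s['ee_rot'];h=np.degrees(np.arctan2(R[1,1],R[0,1]))
    if yaw is not None:
        a=(h-yaw+180)%360-180; print('turn z units',round(a/8,2))
        R=R@cv2.Rodrigues(np.array([0,0,np.radians(a)]))[0]
    print('t',round(s['time_s'],2),'pos',s['tcp_pos'].round(4),'head',round(h,1),'z',R[:,2].round(3),'shift units',(R.T@(np.array([x,y,z])-s['tcp_pos'])/.025).round(2),'F',s['wrist_force'].round(1),'w',round(s['gripper_width'],3))
```

```text
(no output)
```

Emit:
jog_arm(plan="-1 0 -0.1 0 0 -0.66 1;-1 0 -0.2 0 0 -0.66 1;-1 0 -0.2 0 0 -0.66 1;-1 0 -0.2 0 0 -0.66 1;-1 0 -0.2 0 0 -0.66 1;-1 0 -0.2 0 0 -0.66 1;-1 0 -0.2 0 0 -0.66 1;-1 0 -0.2 0 0 -0.66 1;-1 0 0 0 0 -0.66 1;-1 0 0 0 0 -0.66 1")

```text
time_s: 1.7
tcp_pos: [0.4002, -0.4086, 0.2603]
ee_rot: [[-0.265, -0.964, 0.001], [-0.964, 0.265, -0.0], [0.0, -0.001, -1.0]]
wrist_force: [-0.3, -0.0, -0.3]
gripper_width: 0.166
gripper_force: 0.0
```

```bash
python3 -c "
from h import *
go(.516,.01,.10,164.5)"
```

```text
turn z units 0.01
t 1.7 pos [ 0.4002 -0.4086  0.2603] head 164.6 z [ 0.001 -0.    -1.   ] shift units [-17.37   0.02   6.41] F [-0.3 -0.  -0.3] w 0.166
```

Emit:
jog_arm(plan="-1 0 0 0 0 0 1;-1 0 0 0 0 0 1;-1 0 0 0 0 0 1;-1 0 0 0 0 0 1;-1 0 0 0 0 0 1;-1 0 0 0 0 0 1;-1 0 0 0 0 0 1;-1 0 0 0 0 0 1;-1 0 0 0 0 0 1;-1 0 0 0 0 0 1")

```text
time_s: 2.7
tcp_pos: [0.467, -0.1676, 0.2603]
ee_rot: [[-0.269, -0.963, 0.0], [-0.963, 0.269, 0.0], [-0.0, -0.0, -1.0]]
wrist_force: [1.8, -0.1, 0.4]
gripper_width: 0.006
gripper_force: 0.0
```

Emit:
jog_arm(plan="-1 0 0 0 0 0 1;-1 0 0 0 0 0 1;-1 0 0 0 0 0 1;-1 0 0 0 0 0 1;-1 0 0 0 0 0 1;-1 0 0.4 0 0 0 1;-1 0 1 0 0 0 1;-0.37 0 1 0 0 0 1;0 0 1 0 0 0 1;0 0 1 0 0 0 1")

```text
time_s: 3.7
tcp_pos: [0.5166, 0.0093, 0.1493]
ee_rot: [[-0.268, -0.963, 0.001], [-0.963, 0.268, 0.0], [-0.0, -0.001, -1.0]]
wrist_force: [-0.0, 0.2, -0.3]
gripper_width: 0.002
gripper_force: 0.0
```

```bash
python3 -c "
from h import *
go(.516,.01,.042,164.5)"
```

```text
turn z units -0.01
t 3.7 pos [0.5166 0.0093 0.1493] head 164.4 z [ 0.001  0.    -1.   ] shift units [-0.02  0.03  4.29] F [-0.   0.2 -0.3] w 0.002
```

Emit:
jog_arm(plan="0 0 0.9 0 0 0 1;0 0 0.9 0 0 0 1;0 0 0.9 0 0 0 1;0 0 0.8 0 0 0 1;0 0 0.6 0 0 0 1;0 0 0.2 0 0 0 1;0 0 0.08 0 0 0 1;0 0 0.04 0 0 0 1;0 0 0.02 0 0 0 1;0 0 0.02 0 0 0 1")

```text
time_s: 4.7
tcp_pos: [0.5169, 0.0089, 0.0393]
ee_rot: [[-0.269, -0.963, 0.002], [-0.963, 0.269, 0.0], [-0.001, -0.001, -1.0]]
wrist_force: [-0.6, -0.4, -0.9]
gripper_width: 0.005
gripper_force: 0.0
```

```bash
python3 -c "
from h import *
go(.516,.01,.034,164.5)"
```

```text
turn z units -0.01
t 4.7 pos [0.5169 0.0089 0.0393] head 164.4 z [ 0.002  0.    -1.   ] shift units [-0.03  0.05  0.21] F [-0.6 -0.4 -0.9] w 0.005
```

Emit:
jog_arm(plan="0 0 0.03 0 0 0 1;0 0 0.03 0 0 0 1;0 0 0.03 0 0 0 1;0 0 0.02 0 0 0 1;0 0 0.02 0 0 0 1;0 0 0.02 0 0 0 1;0 0 0.01 0 0 0 1;0 0 0 0 0 0 1;0 0 0 0 0 0 1;0 0 0 0 0 0 1")

```text
time_s: 5.7
tcp_pos: [0.5164, 0.0088, 0.0357]
ee_rot: [[-0.269, -0.963, 0.0], [-0.963, 0.269, -0.0], [0.0, -0.0, -1.0]]
wrist_force: [-3.0, 0.3, 8.6]
gripper_width: 0.007
gripper_force: 4.5
```

Emit:
jog_arm(plan="0 0 0.02 0 0 0 1;0.02 0.04 0.02 0 0 0 1;0.03 0.08 0 0 0 0 1;0.03 0.08 0 0 0 0 1;0.03 0.08 0 0 0 0 1;0.03 0.08 0 0 0 0 1;0.03 0.08 0 0 0 0 1;0.03 0.08 0 0 0 0 1;0.03 0.08 0 0 0 0 1;0.03 0.08 0 0 0 0 1")

```text
time_s: 6.7
tcp_pos: [0.5041, 0.0093, 0.0363]
ee_rot: [[-0.267, -0.964, 0.013], [-0.964, 0.267, 0.003], [-0.007, -0.012, -1.0]]
wrist_force: [3.3, 3.8, 10.4]
gripper_width: 0.007
gripper_force: 4.3
```

```bash
cat > case.py <<'E'
from h import *
import sys
L=[r.capture('top') for _ in range(2)]; p=np.mean([l[0] for l in L],0).astype(np.uint8)
b=r.capture('side')[0]
cv2.imwrite('pics/%s.png'%sys.argv[1],np.hstack([cv2.resize(p[170:225,205:275],None,fx=5.5,fy=5.5,interpolation=cv2.INTER_CUBIC),cv2.resize(b[185:240,225:295],None,fx=5.5,fy=5.5,interpolation=cv2.INTER_CUBIC)])[:,:,::-1])
E
python3 case.py d1
```

```text
(no output)
```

View pics/d1.png

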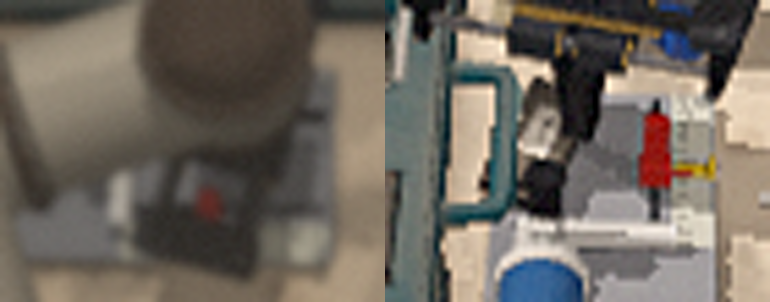

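The crop shows the fingertip on the case. The label in the side view moved from about (252.2,209.5) to (254,207.7), roughly 5 mm toward the robot, so the drag is working. I'll keep going with slightly more press.

Emit:
jog_arm(plan="0 0 0.06 0 0 0 1;0 0.06 0.04 0 0 0 1;0.02 0.08 0.02 0 0 0 1;0.02 0.08 0 0 0 0 1;0.02 0.08 0 0 0 0 1;0.02 0.08 0 0 0 0 1;0.02 0.08 0 0 0 0 1;0.02 0.08 0 0 0 0 1;0.02 0.08 0 0 0 0 1;0.02 0.08 0 0 0 0 1")

```text
time_s: 7.85
tcp_pos: [0.4792, 0.0075, 0.0299]
ee_rot: [[-0.27, -0.963, -0.002], [-0.963, 0.27, -0.001], [0.001, 0.002, -1.0]]
wrist_force: [-0.2, -0.8, -0.5]
gripper_width: 0.001
gripper_force: 0.0
```

```bash
cat > lab.py <<'E'
from h import *
import sys
b=r.capture('side')[0] if len(sys.argv)<2 else np.load('avg.npz')['side'].astype(np.uint8)
h=cv2.cvtColor(b,cv2.COLOR_RGB2HSV).astype(int)
q=((h[...,2]>165)&(h[...,1]<70)).astype(np.uint8); q[:, :246]=0; q[:,272:]=0; q[:198]=0; q[222:]=0
N,L,st,c=cv2.connectedComponentsWithStats(q)
for i in range(1,N):
    if 6<st[i,4]<120: print(st[i],c[i].round(1),cast('side',*c[i],.036)[0].round(4))
E
python3 lab.py 0; echo; python3 lab.py
```

```text
[249 198  23   5  92] [261.2 199.6] [ 0.499 -0.033  0.036]
[249 205   7   9  41] [251.6 208.7] [0.5289 0.0126 0.036 ]
[271 206   1   7   7] [271. 209.] [0.4677 0.0127 0.036 ]

[249 198  14   4  46] [256.2 199.3] [ 0.5152 -0.0341  0.036 ]
[249 205   7   9  40] [251.4 208.7] [0.5295 0.0124 0.036 ]
[261 218  11   4  17] [265.8 219.3] [0.4842 0.0612 0.036 ]
```

Numerically the label did not move, so the fingertip slipped and friction dragging won't work. New plan: push the case's free right end sideways (+y) near its front corner. It pivots on the homed carriage and its right end swings out toward the robot.

Emit:
jog_arm(plan="0 0 -1 0 0 0 1;0 0 -1 0 0 0 1;0 0 -0.2 0 0 0 1;0 0 0 0 0 -0.65 1;0.3 0 0 0 0 -0.65 1;0.5 0 0 0 0 -0.65 1;0.6 0 0 0 0 0 1;0.6 0 0 0 0 0 1;0.3 0 0 0 0 0 1;0 0 0 0 0 0 1")

```text
time_s: 8.9
tcp_pos: [0.4773, -0.0502, 0.0848]
ee_rot: [[-0.002, -1.0, -0.002], [-1.0, 0.002, -0.0], [0.0, 0.002, -1.0]]
wrist_force: [0.1, 0.0, -0.1]
gripper_width: 0.007
gripper_force: 0.0
```

```bash
python3 -c "
from h import *
go(.492,-.05,.018,180)"
```

```text
turn z units -0.01
t 8.9 pos [ 0.4773 -0.0502  0.0848] head 179.9 z [-0.002 -0.    -1.   ] shift units [-0.01 -0.59  2.67] F [ 0.1  0.  -0.1] w 0.007
```

Emit:
jog_arm(plan="0 -0.6 0 0 0 0 1;0 0 0.7 0 0 0 1;0 0 0.9 0 0 0 1;0 0 0.8 0 0 0 1;0 0 0.25 0 0 0 1;0 0 0 0 0 0 1;-0.2 0 0 0 0 0 1;-0.2 0 0 0 0 0 1;-0.2 0 0 0 0 0 1;-0.2 0 0 0 0 0 1")

```text
time_s: 9.9
tcp_pos: [0.493, -0.0289, 0.0199]
ee_rot: [[0.0, -1.0, 0.001], [-1.0, -0.0, 0.0], [-0.0, -0.001, -1.0]]
wrist_force: [-1.3, -1.2, 0.1]
gripper_width: 0.008
gripper_force: 0.6
```

Emit:
jog_arm(plan="-0.1 0 0 0 0 0 1;-0.1 0 0 0 0 0 1;-0.1 0 0 0 0 0 1;-0.1 0 0 0 0 0 1;-0.1 0 0 0 0 0 1;0 0 0 0 0 0 1;0 0 0 0 0 0 1;0 0 0 0 0 0 1;0 0 0 0 0 0 1;0 0 0 0 0 0 1")

```text
time_s: 10.9
tcp_pos: [0.4931, -0.0169, 0.0193]
ee_rot: [[-0.0, -1.0, 0.0], [-1.0, 0.0, 0.0], [-0.0, -0.0, -1.0]]
wrist_force: [-1.3, -0.1, -0.3]
gripper_width: 0.003
gripper_force: 0.0
```

```bash
python3 case.py d2; python3 lab.py
```

```text
[249 198  11   4  41] [254.1 199.5] [ 0.5217 -0.033   0.036 ]
[268 198   4   5  19] [269.6 200.1] [ 0.472  -0.0308  0.036 ]
[249 207   5   8  22] [250.4 210.1] [0.5323 0.0194 0.036 ]
[258 218  14   4  19] [264.1 219.3] [0.4894 0.0614 0.036 ]
```

View pics/d2.png

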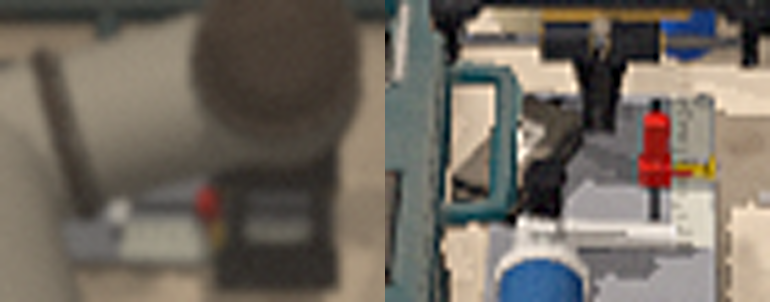

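The side crop shows the case swinging out: its right-front corner is at about (582,130) and its left corner reaches back to (455,190) in the handle loop. I'll measure its pose from depth.

```bash
cat > pose.py <<'E'
from h import *
import sys
o=[]
for n in ('side','top'):
    L=[r.capture(n) for _ in range(4)]; p=np.mean([l[0] for l in L],0).astype(np.uint8)
    d=np.nanmedian([np.where((l[1]>.2)&(l[1]<3),l[1],np.nan) for l in L],0); P=cloud(n,d)
    x,y,z=P[...,0],P[...,1],P[...,2]; hsv=cv2.cvtColor(p,cv2.COLOR_RGB2HSV).astype(int)
    q=(abs(z-.036)<.005)&(x>.44)&(x<.61)&(y>-.09)&(y<.075)&~((hsv[...,0]>75)&(hsv[...,0]<100)&(hsv[...,1]>90))&~((hsv[...,1]>150))
    q=q.astype(np.uint8)
    N,Lb,st,c=cv2.connectedComponentsWithStats(q)
    for i in range(1,N):
        if st[i,4]<15: continue
        v,u=np.nonzero(Lb==i); w=cast(n,u,v,.036)[:,:2]; print(n,st[i],'rect',[np.round(a,1) for a in cv2.minAreaRect((w*1000).astype(np.float32))])
        if 'h' in sys.argv: print((cv2.convexHull((w*1000).astype(np.float32))[:,0]).round(0).tolist())
E
python3 pose.py h
```

```text
side [249 202  18  19 126] rect [array([511.3,  24. ]), array([85.7, 52.3]), np.float64(86.3)]
[[537.0, 14.0], [536.0, 38.0], [536.0, 61.0], [535.0, 65.0], [483.0, -1.0], [483.0, -6.0], [483.0, -11.0], [531.0, -20.0], [535.0, -20.0]]
side [237 210   7  11  45] rect [array([563.9,  42.8]), array([18.5, 46.6]), np.float64(2.2)]
[[573.0, 52.0], [570.0, 57.0], [563.0, 61.0], [554.0, 66.0], [554.0, 61.0], [555.0, 43.0], [556.0, 19.0], [561.0, 29.0], [564.0, 34.0], [570.0, 43.0]]pose.py:6: RuntimeWarning: All-NaN slice encountered
  d=np.nanmedian([np.where((l[1]>.2)&(l[1]<3),l[1],np.nan) for l in L],0); P=cloud(n,d)
```

Emit:
jog_arm(plan="-0.08 0 0 0 0 0 1;-0.08 0 0 0 0 0 1;-0.08 0 0 0 0 0 1;-0.08 0 0 0 0 0 1;-0.08 0 0 0 0 0 1;-0.08 0 0 0 0 0 1;-0.08 0 0 0 0 0 1;0 0 0 0 0 0 1;0 0 0 0 0 0 1;0 0 0 0 0 0 1")

```text
time_s: 12.5
tcp_pos: [0.4892, -0.0047, 0.019]
ee_rot: [[-0.001, -1.0, -0.008], [-1.0, 0.001, -0.003], [0.003, 0.008, -1.0]]
wrist_force: [-6.7, -6.0, 7.0]
gripper_width: 0.002
gripper_force: 4.4
```

```bash
python3 pose.py h 2>/dev/null
```

```text
side [249 204  19  17 123] rect [array([523.7,  19.4]), array([80.4, 50.5]), np.float64(43.5)]
[[537.0, 14.0], [536.0, 38.0], [536.0, 61.0], [535.0, 65.0], [480.0, 13.0], [480.0, 8.0], [483.0, 3.0], [522.0, -11.0], [525.0, -10.0], [528.0, -10.0], [534.0, -5.0]]
side [236 211   8  11  52] rect [array([565.3,  47.5]), array([21.6, 46.2]), np.float64(2.2)]
[[576.0, 52.0], [572.0, 62.0], [560.0, 70.0], [554.0, 66.0], [554.0, 61.0], [555.0, 43.0], [555.0, 24.0], [564.0, 34.0]]
```

Emit:
jog_arm(plan="0.4 0 0 0 0 0 1;0 0 -1 0 0 0.94 1;0 0 -1 0 0 0.94 1;0 0 -1 0 0 0.94 -0.38;0 0 -0.2 0 0 0.94 -0.38;0 0 0 0 0 0.95 -0.38;0 0 0 0 0 0.95 -0.38;0 0 0 0 0 0.95 -0.38;0 0 0 0 0 0.95 -0.38;0 0 0 0 0 0.95 -0.38")

```text
time_s: 13.9
tcp_pos: [0.494, -0.0125, 0.0995]
ee_rot: [[-0.93, -0.368, 0.003], [-0.368, 0.93, 0.001], [-0.003, -0.0, -1.0]]
wrist_force: [0.1, 0.3, 0.2]
gripper_width: 0.558
gripper_force: 0.0
```

```bash
python3 pose.py h 2>/dev/null; python3 -c "
from h import *
go(.509,.0107,.05,112)"
```

```text
side [249 204  13  16 106] rect [array([517.8,  25. ]), array([37.8, 71.1]), np.float64(1.1)]
[[537.0, 14.0], [536.0, 38.0], [536.0, 61.0], [533.0, 61.0], [502.0, 23.0], [499.0, 13.0], [499.0, 9.0], [502.0, 4.0], [509.0, -1.0], [515.0, -6.0], [522.0, -11.0], [525.0, -10.0], [528.0, -10.0], [534.0, -5.0]]
side [236 211   8  11  53] rect [array([565.3,  47.5]), array([21.6, 46.2]), np.float64(2.2)]
[[576.0, 52.0], [576.0, 57.0], [566.0, 66.0], [560.0, 70.0], [554.0, 66.0], [554.0, 61.0], [555.0, 43.0], [555.0, 24.0], [564.0, 34.0]]
turn z units -0.0
t 14.3 pos [ 0.4931 -0.0128  0.0993] head 112.0 z [ 0.  0. -1.] shift units [-0.94  0.63  1.97] F [-0.6 -0.1  0. ] w 0.687
```

Emit:
jog_arm(plan="-0.5 0.3 0 0 0 0 -0.38;-0.44 0.33 0 0 0 0 -0.38;0 0 0.6 0 0 0 -0.38;0 0 0.7 0 0 0 -0.38;0 0 0.6 0 0 0 -0.38;0 0 0.4 0 0 0 -0.38;0 0 0.2 0 0 0 -0.38;0 0 0.1 0 0 0 -0.38;0 0 0 0 0 0 -0.38;0 0 0 0 0 0 -0.38")

```text
time_s: 15.3
tcp_pos: [0.5095, 0.0108, 0.0354]
ee_rot: [[-0.928, -0.374, 0.001], [-0.374, 0.928, 0.0], [-0.001, -0.0, -1.0]]
wrist_force: [-1.1, 0.9, 4.9]
gripper_width: 0.687
gripper_force: 2.2
```

```bash
python3 -c "
from h import *
go(.509,.0107,.018,112)"
```

```text
turn z units -0.01
t 15.3 pos [0.5095 0.0108 0.0354] head 111.9 z [ 0.001  0.    -1.   ] shift units [0.02 0.01 0.7 ] F [-1.1  0.9  4.9] w 0.687
```

Emit:
jog_arm(plan="0 0 -0.25 0 0 0 -0.6;0.08 0 0 0 0 0 -0.6;0 0 0 0 0 0 -0.6;0 0 0.2 0 0 0 -0.6;0 0 0.15 0 0 0 -0.6;0 0 0.15 0 0 0 -0.6;0 0 0.1 0 0 0 -0.6;0 0 0 0 0 0 -0.6;0 0 0 0 0 0 -0.6;0 0 0 0 0 0 -0.6")

```text
time_s: 16.3
tcp_pos: [0.5071, 0.0098, 0.0256]
ee_rot: [[-0.928, -0.373, 0.0], [-0.373, 0.928, 0.0], [-0.0, -0.0, -1.0]]
wrist_force: [-0.5, 0.0, -0.3]
gripper_width: 0.803
gripper_force: 0.0
```

Emit:
jog_arm(plan="0 0 0.2 0 0 0 -0.6;0 0 0.12 0 0 0 -0.6;0 0 0 0 0 0 0;0 0 0 0 0 0 0.2;0 0 0 0 0 0 0.5;0 0 0 0 0 0 1;0 0 0 0 0 0 1;0 0 0 0 0 0 1;0 0 0 0 0 0 1;0 0 0 0 0 0 1")

```text
time_s: 17.3
tcp_pos: [0.5052, 0.009, 0.0173]
ee_rot: [[-0.928, -0.373, -0.004], [-0.373, 0.928, -0.001], [0.004, 0.0, -1.0]]
wrist_force: [-4.1, -3.1, 3.0]
gripper_width: 0.158
gripper_force: 13.8
```

```bash
python3 pose.py h 2>/dev/null; python3 -c "
from h import *
go(.48,.0107,.018,112)"
```

```text
side [249 206   9  17  72] rect [array([524. ,  36.8]), array([25.2, 74.9]), np.float64(0.9)]
[[537.0, 14.0], [536.0, 38.0], [536.0, 61.0], [535.0, 65.0], [535.0, 74.0], [515.0, 33.0], [512.0, 23.0], [512.0, 18.0], [512.0, 14.0], [512.0, 4.0], [534.0, -0.0]]
side [236 212   8  10  47] rect [array([565.1,  49.8]), array([21.4, 41.5]), np.float64(2.2)]
[[575.0, 66.0], [575.0, 71.0], [569.0, 71.0], [560.0, 70.0], [554.0, 66.0], [554.0, 61.0], [555.0, 43.0], [555.0, 29.0], [567.0, 48.0]]
turn z units -0.03
t 17.7 pos [0.5006 0.0071 0.0165] head 111.8 z [-0.013 -0.004 -1.   ] shift units [ 0.71  0.44 -0.05] F [-8.9 -4.8  6. ] w 0.017
```

The jaws closed fully (width 0.017), so the case squeezed out of the corner pinch. I'll back off and look at it.

Emit:
jog_arm(plan="0.3 0 -0.6 0 0 0 1;0 0 -1 0 0 0 1;0 0 -1 0 0 0 1;0 0 -1 0 0 0 1;1 0.4 0 0 0 0 1;1 0.4 0 0 0 0 1;1 0.4 0 0 0 0 1;1 0.4 0 0 0 0 1;0 0 0 0 0 0 1;0 0 0 0 0 0 1")

```text
time_s: 18.7
tcp_pos: [0.393, 0.0072, 0.1082]
ee_rot: [[-0.927, -0.374, 0.003], [-0.374, 0.927, 0.001], [-0.003, -0.0, -1.0]]
wrist_force: [1.0, -0.7, 1.1]
gripper_width: 0.004
gripper_force: 0.0
```

```bash
python3 pose.py h 2>/dev/null; python3 case.py d3; python3 -c "
from h import *
go(.48,.0107,.018,112)"
```

```text
side [249 206  10  17  71] rect [array([526.9,  38.4]), array([73.8, 28.6]), np.float64(79.3)]
[[537.0, 14.0], [536.0, 38.0], [536.0, 61.0], [535.0, 65.0], [535.0, 74.0], [512.0, 28.0], [509.0, 18.0], [509.0, 14.0], [515.0, 9.0], [525.0, 4.0], [534.0, -0.0]]
side [236 211   8  11  48] rect [array([557.6,  50.7]), array([50.6, 19.3]), np.float64(65.7)]
[[575.0, 66.0], [575.0, 71.0], [569.0, 71.0], [560.0, 70.0], [554.0, 66.0], [554.0, 61.0], [555.0, 43.0], [555.0, 24.0], [567.0, 48.0]]
top [229 174  15   6  54] rect [array([563.6,  49. ]), array([17.6, 48.5]), np.float64(0.0)]
[[572.0, 63.0], [572.0, 70.0], [565.0, 73.0], [558.0, 73.0], [555.0, 73.0], [555.0, 70.0], [555.0, 66.0], [555.0, 63.0], [555.0, 59.0], [555.0, 25.0], [565.0, 46.0], [569.0, 53.0]]
top [230 185  22   9 106] rect [array([519.8,  33.2]), array([27.9, 72.5]), np.float64(0.0)]
[[534.0, -3.0], [534.0, 4.0], [534.0, 45.0], [534.0, 69.0], [523.0, 49.0], [513.0, 28.0], [506.0, 11.0], [509.0, 7.0], [516.0, 4.0]]
turn z units -0.01
t 19.25 pos [0.3924 0.0067 0.1074] head 111.9 z [-0. -0. -1.] shift units [-3.31 -1.16  3.58] F [-0.1  0.6  0.2] w 0.003
```

View pics/d3.png

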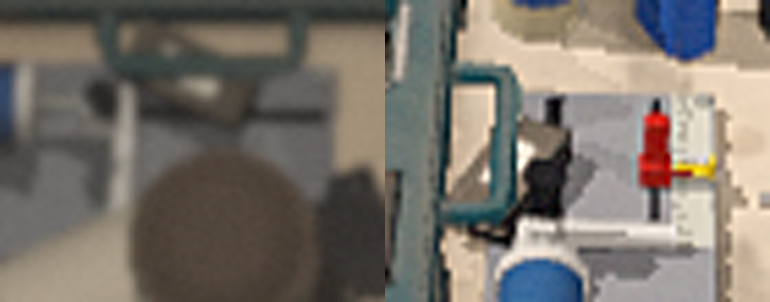

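The combined crop shows the case at about 25°, left end in the handle loop, right end at crop (245,100) in the top view, and the pointer and mark untouched. Pushing its back face with one finger inside the handle loop should swing it out, so I'll measure the loop opening.

```bash
python3 - <<'E' 2>/dev/null
from h import *
A=np.load('avg.npz')
t=A['top'][166:188,247:254].mean(1); s=A['side'][200:204,232:256].mean(0)
print('top rows: v, RGB, x@z.055, x@z.045');
for i in range(22): print(166+i,t[i].round(0),cast('top',250,166+i,.058)[0,0].round(4),cast('top',250,166+i,.045)[0,0].round(4),end=' | ')
print('\nside cols u RGB x@.045')
for i in range(24): print(232+i,s[i].round(0),cast('side',232+i,201.5,.045)[0].round(4)[:2],end=' | ')
P=cloud('top',A['topd']); print('\ngreen top z',np.median(P[168:172,235:255,2]), 'side: ',np.median(cloud('side',A['sided'])[200:204,245:249,2]))
E
```

```text
top rows: v, RGB, x@z.055, x@z.045
166 [72. 79. 74.] 0.596 0.5988 | 167 [73. 79. 75.] 0.5925 0.5953 | 168 [75. 79. 74.] 0.589 0.5917 | 169 [75. 78. 73.] 0.5855 0.5882 | 170 [69. 72. 67.] 0.582 0.5847 | 171 [57. 61. 57.] 0.5786 0.5812 | 172 [45. 50. 48.] 0.5751 0.5777 | 173 [57. 57. 52.] 0.5716 0.5742 | 174 [90. 81. 71.] 0.5681 0.5707 | 175 [120. 107.  90.] 0.5646 0.5671 | 176 [138. 123. 103.] 0.5612 0.5636 | 177 [147. 130. 109.] 0.5577 0.5601 | 178 [146. 129. 109.] 0.5542 0.5566 | 179 [127. 115.  98.] 0.5508 0.5531 | 180 [91. 88. 79.] 0.5473 0.5497 | 181 [72. 77. 72.] 0.5438 0.5462 | 182 [70. 76. 71.] 0.5404 0.5427 | 183 [79. 81. 75.] 0.5369 0.5392 | 184 [107. 103.  92.] 0.5335 0.5357 | 185 [137. 129. 115.] 0.53 0.5322 | 186 [149. 139. 124.] 0.5266 0.5287 | 187 [146. 137. 122.] 0.5231 0.5253 | 
side cols u RGB x@.045
232 [108. 116. 111.] [ 0.5915 -0.0108] | 233 [116. 119. 112.] [ 0.5883 -0.0109] | 234 [88. 90. 83.] [ 0.5852 -0.0109] | 235 [95. 99. 93.] [ 0.582 -0.011] | 236 [14. 37. 44.] [ 0.5788 -0.0111] | 237 [157. 143. 124.] [ 0.5757 -0.0111] | 238 [189. 168. 146.] [ 0.5725 -0.0112] | 239 [199. 179. 157.] [ 0.5693 -0.0112] | 240 [206. 187. 163.] [ 0.5661 -0.0113] | 241 [211. 191. 167.] [ 0.563  -0.0114] | 242 [216. 196. 172.] [ 0.5598 -0.0114] | 243 [215. 193. 170.] [ 0.5566 -0.0115] | 244 [227. 205. 178.] [ 0.5534 -0.0116] | 245 [66. 85. 84.] [ 0.5503 -0.0116] | 246 [ 95. 106. 104.] [ 0.5471 -0.0117] | 247 [105. 113. 109.] [ 0.5439 -0.0117] | 248 [ 78. 100. 100.] [ 0.5407 -0.0118] | 249 [119. 134. 124.] [ 0.5376 -0.0119] | 250 [124. 109.  95.] [ 0.5344 -0.0119] | 251 [123. 107.  93.] [ 0.5312 -0.012 ] | 252 [135. 121. 105.] [ 0.5281 -0.0121] | 253 [142. 126. 110.] [ 0.5249 -0.0121] | 254 [162. 146. 128.] [ 0.5217 -0.0122] | 255 [156. 141. 123.] [ 0.5185 -0.0122] | 
green top z 0.044713212768322075 side:  0.049914204773845616
```

Emit:
jog_arm(plan="0 0 0 0 0 -0.95 -0.47;0 0 0 0 0 -0.95 -0.47;0 0 0 0 0 -0.95 -0.47;0 0 0 0 0 -0.95 -0.47;0 0 0 0 0 -0.95 -0.47;0 0 0 0 0 -0.95 -0.47;0 -1 0 0 0 -0.95 -0.47;0 -1 0 0 0 -0.95 -0.47;0 -1 0 0 0 -0.9 -0.47;0 -1 0 0 0 0 -0.47")

```text
time_s: 20.25
tcp_pos: [0.4903, -0.0129, 0.1075]
ee_rot: [[-0.0, -1.0, -0.0], [-1.0, 0.0, -0.0], [0.0, 0.0, -1.0]]
wrist_force: [0.4, 0.7, -0.0]
gripper_width: 0.723
gripper_force: 0.0
```

```bash
python3 -c "
from h import *
go(.5235,.003,.04,180)"
```

```text
turn z units -0.0
t 20.25 pos [ 0.4903 -0.0129  0.1075] head 180.0 z [-0. -0. -1.] shift units [-0.64 -1.33  2.7 ] F [ 0.4  0.7 -0. ] w 0.723
```

Emit:
jog_arm(plan="-0.3 -0.6 0 0 0 0 -0.47;-0.34 -0.6 0 0 0 0 -0.47;0 0 0.3 0 0 0 -0.47;0 0 0.7 0 0 0 -0.47;0 0 0.7 0 0 0 -0.47;0 0 0.5 0 0 0 -0.47;0 0 0.2 0 0 0 -0.47;0 0 0.1 0 0 0 -0.47;0 0 0 0 0 0 -0.47;0 0 0 0 0 0 -0.47")

```text
time_s: 21.25
tcp_pos: [0.5197, 0.0036, 0.0456]
ee_rot: [[-0.001, -1.0, 0.001], [-1.0, 0.001, 0.0], [-0.0, -0.001, -1.0]]
wrist_force: [0.3, 0.4, 1.5]
gripper_width: 0.734
gripper_force: 0.0
```

```bash
python3 -c "
from h import *
go(.5235,.003,.02,180)"
```

```text
turn z units -0.01
t 21.25 pos [0.5197 0.0036 0.0456] head 179.9 z [ 0.001  0.    -1.   ] shift units [ 0.02 -0.15  1.03] F [0.3 0.4 1.5] w 0.734
```

Emit:
jog_arm(plan="0 -0.14 0 0 0 0 -0.47;0 0 0.2 0 0 0 -0.47;0 0 0.3 0 0 0 -0.47;0 0 0.3 0 0 0 -0.47;0 0 0.2 0 0 0 -0.47;0 0 0 0 0 0 -0.47;-0.1 0 0 0 0 0 -0.47;-0.1 0 0 0 0 0 -0.47;-0.1 0 0 0 0 0 -0.47;-0.1 0 0 0 0 0 -0.47")

```text
time_s: 22.25
tcp_pos: [0.5234, 0.0136, 0.0204]
ee_rot: [[-0.002, -1.0, 0.001], [-1.0, 0.002, -0.0], [0.0, -0.001, -1.0]]
wrist_force: [2.0, -3.9, 0.8]
gripper_width: 0.737
gripper_force: 1.6
```

Emit:
jog_arm(plan="-0.1 0 0 0 0 0 -0.47;-0.1 0 0 0 0 0 -0.47;-0.1 0 0 0 0 0 -0.47;-0.1 0 0 0 0 0 -0.47;-0.1 0 0 0 0 0 -0.47;-0.1 0 0 0 0 0 -0.47;-0.1 0 0 0 0 0 -0.47;-0.1 0 0 0 0 0 -0.47;-0.1 0 0 0 0 0 -0.47;0 0 0 0 0 0 -0.47")

```text
time_s: 23.25
tcp_pos: [0.5295, 0.0306, 0.0231]
ee_rot: [[-0.005, -1.0, 0.011], [-1.0, 0.005, -0.004], [0.004, -0.011, -1.0]]
wrist_force: [18.7, -35.6, 4.1]
gripper_width: 0.736
gripper_force: 16.7
```

```bash
python3 pose.py h 2>/dev/null
```

```text
side [249 206  11  17  76] rect [array([520.6,  36.6]), array([31.4, 74.8]), np.float64(1.6)]
[[537.0, 14.0], [536.0, 38.0], [536.0, 61.0], [535.0, 65.0], [535.0, 74.0], [532.0, 74.0], [511.0, 37.0], [505.0, 23.0], [505.0, 18.0], [509.0, 14.0], [528.0, -1.0], [534.0, 4.0]]
side [236 212   8  10  49] rect [array([565.1,  49.8]), array([21.4, 41.5]), np.float64(2.2)]
[[575.0, 66.0], [575.0, 71.0], [569.0, 71.0], [560.0, 70.0], [554.0, 66.0], [554.0, 61.0], [555.0, 43.0], [555.0, 29.0], [567.0, 38.0]]
```

Emit:
jog_arm(plan="0.3 0 0 0 0 0 -0.47;0.1 0 0 0 0 0 -0.47;0 0.1 0 0 0 0 -0.47;0 0.1 0 0 0 0 -0.47;0 0.1 0 0 0 0 -0.47;0 0.1 0 0 0 0 -0.47;0 0.04 0 0 0 0 -0.47;0 -0.1 0 0 0 0 -0.47;0 -0.3 0 0 0 0 -0.47;0 0 0 0 0 0 -0.47")

```text
time_s: 24.65
tcp_pos: [0.5229, 0.0247, 0.0204]
ee_rot: [[-0.003, -1.0, 0.001], [-1.0, 0.003, -0.001], [0.001, -0.001, -1.0]]
wrist_force: [3.1, -9.0, 0.5]
gripper_width: 0.735
gripper_force: 4.5
```

```bash
python3 pose.py h 2>/dev/null;  python3 -c "
from h import *
go(.5305,.03,.02,180)"
```

```text
side [249 207  14  17  98] rect [array([528.8,  39.2]), array([68.3, 42.3]), np.float64(49.2)]
[[537.0, 19.0], [537.0, 24.0], [536.0, 28.0], [536.0, 38.0], [536.0, 61.0], [535.0, 65.0], [535.0, 79.0], [499.0, 37.0], [496.0, 32.0], [496.0, 28.0], [496.0, 23.0], [512.0, 9.0], [518.0, 4.0], [521.0, 4.0], [525.0, 4.0], [531.0, 9.0], [534.0, 14.0]]
side [236 212   8  10  45] rect [array([565.1,  49.8]), array([21.5, 41.5]), np.float64(2.2)]
[[575.0, 62.0], [575.0, 66.0], [572.0, 71.0], [569.0, 71.0], [560.0, 70.0], [554.0, 66.0], [554.0, 61.0], [555.0, 43.0], [555.0, 38.0], [555.0, 33.0], [558.0, 29.0], [561.0, 34.0]]
top [238 192  10   5  25] rect [array([501.2,  25.5]), array([12.7, 31.2]), np.float64(6.4)]
[[509.0, 11.0], [506.0, 42.0], [495.0, 28.0], [495.0, 24.0], [495.0, 21.0], [506.0, 11.0]]
turn z units -0.02
t 25.05 pos [0.5227 0.0248 0.0206] head 179.9 z [ 0.001 -0.001 -1.   ] shift units [-0.21 -0.31  0.02] F [  3.6 -10.    0.7] w 0.736
```

Emit:
jog_arm(plan="0.2 0 0 0 0 0 -0.52;0 -0.25 0 0 0 0 -0.52;-0.2 0 0 0 0 0 -0.52;-0.22 0 0 0 0 0 -0.52;0 0.1 0 0 0 0 -0.52;0 0.1 0 0 0 0 -0.52;0 0.1 0 0 0 0 -0.52;0 0.08 0 0 0 0 -0.52;0 0 0 0 0 0 -0.52;0 -0.15 0 0 0 0 -0.52")

```text
time_s: 26.05
tcp_pos: [0.5257, 0.0308, 0.0215]
ee_rot: [[-0.002, -1.0, 0.006], [-1.0, 0.002, -0.0], [0.0, -0.006, -1.0]]
wrist_force: [4.3, -9.5, 0.5]
gripper_width: 0.76
gripper_force: 5.2
```

```bash
python3 pose.py h 2>/dev/null;  python3 -c "
from h import *
go(.5305,.03,.02,180)"
```

```text
side [249 207  18  16 106] rect [array([521.8,  36.4]), array([61.3, 55.3]), np.float64(30.2)]
[[537.0, 19.0], [537.0, 24.0], [536.0, 28.0], [536.0, 38.0], [536.0, 61.0], [535.0, 65.0], [535.0, 74.0], [532.0, 74.0], [483.0, 46.0], [483.0, 41.0], [487.0, 37.0], [493.0, 28.0], [502.0, 18.0], [512.0, 9.0], [518.0, 4.0], [521.0, 4.0], [528.0, 9.0]]
side [236 214   8   8  45] rect [array([565. ,  54.4]), array([21.5, 32.2]), np.float64(2.2)]
[[575.0, 62.0], [575.0, 66.0], [572.0, 71.0], [569.0, 71.0], [560.0, 70.0], [554.0, 66.0], [554.0, 61.0], [555.0, 43.0], [555.0, 38.0], [564.0, 38.0]]
top [237 192   9   4  24] rect [array([504.1,  31.3]), array([10.4, 27.6]), np.float64(0.0)]
[[509.0, 18.0], [509.0, 24.0], [509.0, 28.0], [506.0, 45.0], [499.0, 35.0], [499.0, 31.0], [499.0, 28.0], [499.0, 24.0], [499.0, 21.0], [502.0, 18.0], [506.0, 18.0]]
turn z units -0.01
t 26.45 pos [0.5259 0.031  0.0213] head 179.9 z [ 0.007 -0.    -1.   ] shift units [ 0.04 -0.19  0.05] F [  6.2 -11.5   0.9] w 0.755
```

Emit:
jog_arm(plan="0.2 0 0 0 0 0 -0.52;0 0 -0.9 0 0 0 -0.52;0 0 -1 0 0 0 -0.3;0 0 -1 0 0 0.95 -0.2;0 0 0 0 0 0.95 -0.2;0 0 0 0 0 0.95 -0.2;0 0 0 0 0 0.95 -0.2;0 0 0 0 0 0.95 -0.2;0 0 0 0 0 0.95 -0.2;0 0 0 0 0 0.93 -0.2")

```text
time_s: 27.45
tcp_pos: [0.5229, 0.0277, 0.0927]
ee_rot: [[-0.803, -0.597, 0.002], [-0.597, 0.803, 0.001], [-0.002, -0.0, -1.0]]
wrist_force: [0.7, -0.4, -0.1]
gripper_width: 0.605
gripper_force: 0.0
```

```bash
python3 pose.py h 2>/dev/null;  python3 -c "
from h import *
go(.5024,.0163,.04,127)"
```

```text
side [249 208  16  15 102] rect [array([522.5,  39.9]), array([62.8, 43. ]), np.float64(38.5)]
[[536.0, 28.0], [536.0, 38.0], [536.0, 61.0], [535.0, 65.0], [535.0, 74.0], [532.0, 74.0], [508.0, 56.0], [502.0, 51.0], [493.0, 42.0], [490.0, 37.0], [490.0, 32.0], [496.0, 23.0], [509.0, 9.0], [518.0, 9.0], [524.0, 14.0], [534.0, 24.0]]
side [236 215   8   7  37] rect [array([560.5,  58.1]), array([28.2, 20.4]), np.float64(38.5)]
[[575.0, 62.0], [572.0, 66.0], [566.0, 70.0], [560.0, 70.0], [554.0, 66.0], [554.0, 61.0], [555.0, 43.0], [558.0, 43.0], [570.0, 52.0]]
top [240 190  10  10  36] rect [array([501.2,  19.8]), array([10.8, 39.3]), np.float64(39.1)]
[[516.0, 7.0], [509.0, 18.0], [499.0, 31.0], [495.0, 35.0], [488.0, 35.0], [485.0, 31.0], [499.0, 14.0], [506.0, 7.0], [509.0, 4.0], [513.0, 4.0]]
turn z units -0.01
t 27.85 pos [0.5225 0.0267 0.0926] head 126.9 z [ 0.  0. -1.] shift units [0.89 0.15 2.1 ] F [ 1.   0.1 -0.2] w 0.596
```

```bash
python3 -c "
from h import *
go(.500,.022,.02,127)"
```

```text
turn z units -0.01
t 27.85 pos [0.5225 0.0267 0.0926] head 126.9 z [ 0.  0. -1.] shift units [0.83 0.39 2.9 ] F [ 1.   0.1 -0.2] w 0.596
```

Emit:
jog_arm(plan="0.4 0.2 0 0 0 0 -0.2;0.45 0.2 0 0 0 0 -0.2;0 0 0.4 0 0 0 -0.2;0 0 0.6 0 0 0 -0.2;0 0 0.6 0 0 0 -0.2;0 0 0.5 0 0 0 -0.2;0 0 0.2 0 0 0 -0.2;0 0 0.1 0 0 0 -0.2;0 0 0 0 0 0 -0.2;0 0 0 0 0 0 -0.2")

```text
time_s: 28.85
tcp_pos: [0.4998, 0.0219, 0.033]
ee_rot: [[-0.8, -0.6, 0.001], [-0.6, 0.8, 0.0], [-0.001, -0.0, -1.0]]
wrist_force: [-0.9, -0.4, 0.3]
gripper_width: 0.599
gripper_force: 0.0
```

Emit:
jog_arm(plan="0 0 0.3 0 0 0 -0.2;0 0 0.25 0 0 0 -0.2;0 0 0.05 0 0 0 -0.1;0 0 0 0 0 0 0.1;0 0 0 0 0 0 0.3;0 0 0 0 0 0 0.6;0 0 0 0 0 0 1;0 0 0 0 0 0 1;0 0 0 0 0 0 1;0 0 0 0 0 0 1")

```text
time_s: 29.85
tcp_pos: [0.4994, 0.0217, 0.0176]
ee_rot: [[-0.8, -0.6, 0.0], [-0.6, 0.8, 0.0], [-0.0, -0.0, -1.0]]
wrist_force: [0.2, -0.2, -0.6]
gripper_width: 0.454
gripper_force: 30.0
```

Firm grip: width 39.5 mm at 30 N. Now I'll slide and rotate the case out in front of the handle bar, clear of the knob, pointer and bottle.

Emit:
jog_arm(plan="0.12 -0.16 -0.04 0 0 -0.3 1;0.15 -0.19 0 0 0 -0.6 1;0.17 -0.17 0 0 0 -0.6 1;0.18 -0.16 0 0 0 -0.6 1;0.16 -0.12 0 0 0 -0.7 1;0.14 -0.08 0 0 0 -0.7 1;0.07 -0.03 0 0 0 -0.7 1;0 0.08 0 0 0 -0.7 1;0 0 0 0 0 -0.7 1;0 0 0 0 0 -0.65 1")

```text
time_s: 30.85
tcp_pos: [0.4976, -0.0117, 0.0186]
ee_rot: [[-0.051, -0.999, 0.0], [-0.999, 0.051, -0.0], [0.0, -0.0, -1.0]]
wrist_force: [-0.5, 0.3, -1.0]
gripper_width: 0.458
gripper_force: 29.8
```

```bash
python3 pose.py h 2>/dev/null;  python3 -c "
from h import *
go(.497,-.0123,.0186,177)"
```

```text
side [253 202  19  22 222] rect [array([504.5,  29.5]), array([91.7, 56.3]), np.float64(75.9)]
[[525.0, -6.0], [525.0, 4.0], [521.0, 33.0], [511.0, 74.0], [499.0, 78.0], [486.0, 73.0], [468.0, -2.0], [477.0, -6.0], [515.0, -21.0]]
turn z units -0.02
t 31.25 pos [ 0.4975 -0.0115  0.0185] head 176.8 z [-0.  0. -1.] shift units [ 0.03  0.02 -0.  ] F [ 0.5 -0.4 -1.1] w 0.456
```

Emit:
jog_arm(plan="0 0 -0.6 0 0 0 1;0 0 -1 0 0 0 1;0 0 -1 0 0 0 1;0 0 -1 0 0 0 1;0.4 0 -1 0 0 0 1;0.5 0 -1 0 0 0 1;0.5 0 -1 0 0 0 1;0.6 0 -1 0 0 0 1;1 0 -0.8 0 0 0 1;1 0 -0.5 0 0 0 1")

```text
time_s: 32.25
tcp_pos: [0.4924, -0.112, 0.2429]
ee_rot: [[-0.054, -0.999, 0.003], [-0.999, 0.054, 0.0], [-0.0, -0.003, -1.0]]
wrist_force: [0.4, 0.5, -1.3]
gripper_width: 0.458
gripper_force: 29.8
```

Emit:
jog_arm(plan="1 -0.1 0 0 0 -0.25 1;1 -0.1 0 0 0 -0.25 1;1 -0.1 0 0 0 -0.25 1;1 -0.1 0 0 0 -0.25 1;1 -0.1 0 0 0 -0.25 1;1 0 0 0 0 -0.25 1;1 0 0 0 0 -0.25 1;1 0 0.2 0 0 -0.25 1;1 0 0.5 0 0 -0.25 1;1 0 0.8 0 0 -0.25 1")

```text
time_s: 33.25
tcp_pos: [0.5306, -0.36, 0.2043]
ee_rot: [[0.291, -0.957, 0.003], [-0.957, -0.291, -0.001], [0.002, -0.002, -1.0]]
wrist_force: [1.0, 1.1, -1.2]
gripper_width: 0.453
gripper_force: 29.8
```

```bash
python3 -c "
from h import *
go(.56,-.399,.075,197)"
```

```text
turn z units -0.01
t 33.25 pos [ 0.5306 -0.36    0.2043] head -163.1 z [ 0.003 -0.001 -1.   ] shift units [ 1.83 -0.65  5.18] F [ 1.   1.1 -1.2] w 0.453
```

Emit:
jog_arm(plan="0.6 -0.22 0.2 0 0 0 1;0.6 -0.22 0.5 0 0 0 1;0.63 -0.21 0.8 0 0 0 1;0 0 1 0 0 0 1;0 0 1 0 0 0 1;0 0 0.9 0 0 0 1;0 0 0.6 0 0 0 1;0 0 0.25 0 0 0 1;0 0 0.2 0 0 0 1;0 0 0 0 0 0 1")

```text
time_s: 34.25
tcp_pos: [0.559, -0.3978, 0.0675]
ee_rot: [[0.29, -0.957, 0.0], [-0.957, -0.29, -0.0], [0.0, -0.0, -1.0]]
wrist_force: [0.5, -0.2, -0.8]
gripper_width: 0.457
gripper_force: 29.8
```

```bash
python3 -c "
from h import *
go(.56,-.399,.063,197)"
```

```text
turn z units -0.02
t 34.25 pos [ 0.559  -0.3978  0.0675] head -163.1 z [ 0. -0. -1.] shift units [ 0.06 -0.02  0.18] F [ 0.5 -0.2 -0.8] w 0.457
```

Emit:
jog_arm(plan="0 0 0.12 0 0 0 1;0 0 0.08 0 0 0 1;0 0 0 0 0 0 0.4;0 0 0 0 0 0 -0.3;0 0 0 0 0 0 -0.3;0 0 0 0 0 0 -0.3;0 0 -0.6 0 0 0 -0.3;0 0 -1 0 0 0 -0.3;0 0 -1 0 0 0 -0.3;-0.5 0 -1 0 0 0 0.5")

```text
time_s: 35.25
tcp_pos: [0.5556, -0.3869, 0.1545]
ee_rot: [[0.289, -0.957, 0.002], [-0.957, -0.289, -0.001], [0.002, -0.001, -1.0]]
wrist_force: [0.3, 0.9, 0.2]
gripper_width: 0.617
gripper_force: 0.0
```

Run:
```python
from h import *
for n in('side',):
    p,d=r.capture(n); P=cloud(n,d); x,y,z=P[...,0],P[...,1],P[...,2]
    h=cv2.cvtColor(p,cv2.COLOR_RGB2HSV).astype(int)
    q=((x>.46)&(x<.64)&(y>-.47)&(y<-.27)&(z>.06)&(z<.12)&~((h[...,0]>95)&(h[...,0]<130)&(h[...,1]>110))&~((h[...,0]<8)&(h[...,1]>120))).astype(np.uint8)
    N,L,st,c=cv2.connectedComponentsWithStats(q)
    for i in range(1,N):
        if st[i,4]>20:
            w=P[L==i]; print(st[i],np.median(w,0).round(3),'z',np.percentile(w[:,2],[5,50,95]).round(3))
    cv2.imwrite('pics/tray.png',cv2.resize(p[100:180,190:310],None,fx=6,fy=6)[:,:,::-1])
go(.461,.075,.15,180)
```

```text
[242 129  14  17 171] [ 0.549 -0.346  0.08 ] z [0.07  0.08  0.085]
turn z units 2.12
t 35.3 pos [ 0.5571 -0.3862  0.1601] head -163.1 z [ 0.008 -0.005 -1.   ] shift units [-18.45   3.85   0.28] F [-1.2  1.4  2.6] w 0.581
```

The depth check puts the case top at 0.081 m near the tray centre, so it lies flat in the tray. Next is the pointer.

Emit:
jog_arm(plan="-0.8 0.1 -0.5 0 0 0.21 1;-1 0.1 -0.5 0 0 0.21 1;-1 0.1 -0.4 0 0 0.21 1;-1 0.1 -0.4 0 0 0.21 1;-1 0.1 -0.3 0 0 0.21 1;-1 0.1 -0.2 0 0 0.21 1;-1 0.1 0 0 0 0.21 1;-1 0.1 0 0 0 0.21 1;-1 0.1 0 0 0 0.22 1;-1 0.1 0 0 0 0.22 1")

```text
time_s: 36.3
tcp_pos: [0.4917, -0.1479, 0.2111]
ee_rot: [[-0.003, -1.0, 0.002], [-1.0, 0.003, -0.0], [0.0, -0.002, -1.0]]
wrist_force: [-0.4, 0.7, -0.2]
gripper_width: 0.007
gripper_force: 0.0
```

```bash
python3 -c "
from h import *
go(.459,-.008,.041,180)"
```

```text
turn z units -0.02
t 36.3 pos [ 0.4917 -0.1479  0.2111] head 179.8 z [ 0.002 -0.    -1.   ] shift units [-5.6   1.32  6.8 ] F [-0.4  0.7 -0.2] w 0.007
```

Emit:
jog_arm(plan="-1 0.22 0 0 0 0 1;-1 0.22 0 0 0 0 1;-1 0.22 0 0 0 0 1;-1 0.22 0.5 0 0 0 1;-1 0.22 1 0 0 0 1;-0.6 0.22 1 0 0 0 1;0 0 1 0 0 0 1;0 0 1 0 0 0 1;0 0 1 0 0 0 1;0 0 0.8 0 0 0 1")

```text
time_s: 37.3
tcp_pos: [0.4593, -0.0085, 0.0521]
ee_rot: [[-0.001, -1.0, 0.001], [-1.0, 0.001, 0.0], [-0.0, -0.001, -1.0]]
wrist_force: [1.0, -0.2, 0.3]
gripper_width: 0.003
gripper_force: 0.0
```

```bash
cat > ptr.py <<'E'
from h import *
p=np.mean([r.capture('side')[0] for _ in range(2)],0).astype(np.uint8); m=masks(p)
for k,z in(('red',.022),('yellow',.016)):
    q=m[k][190:232,262:300]; N,L,st,c=cv2.connectedComponentsWithStats(q.astype(np.uint8))
    for i in range(1,N):
        if st[i,4]>5:
            b=st[i]; u0,v0=262+b[0],190+b[1]; v1=v0+b[3]-1
            print(k,b,'bottom row y(z=.014):',cast('side',262+c[i][0],v1+.5,.014)[0].round(4),'top row y(z=.06)',cast('side',262+c[i][0],v0-.5,.06)[0].round(4),'cent',cast('side',262+c[i][0],190+c[i][1],z)[0].round(4))
E
python3 ptr.py; python3 -c "
from h import *
go(.459,-.008,.041,180)"
```

```text
red [ 9 16 10 13 65] bottom row y(z=.014): [0.4574 0.0327 0.014 ] top row y(z=.06) [0.4585 0.0237 0.06  ] cent [0.4574 0.0139 0.022 ]
yellow [15 23  8  5 15] bottom row y(z=.014): [0.4336 0.0276 0.014 ] top row y(z=.06) [0.436 0.056 0.06 ] cent [0.4334 0.0189 0.016 ]
turn z units -0.01
t 37.4 pos [ 0.4576 -0.0091  0.0509] head 179.9 z [-0.004 -0.001 -1.   ] shift units [-0.05 -0.06  0.4 ] F [-0.1 -0.2  0.4] w 0.0
```

Emit:
jog_arm(plan="-0.2 0 0.35 0 0 0 1;-0.24 0 0 0 0 0 1;-0.24 0 0 0 0 0 1;-0.24 0 0 0 0 0 1;-0.24 0 0 0 0 0 1;-0.24 0 0 0 0 0 1;-0.24 0 0 0 0 0 1;-0.24 0 0 0 0 0 1;-0.2 0 0 0 0 0 1;-0.1 0 0 0 0 0 1")

```text
time_s: 38.4
tcp_pos: [0.4591, 0.0463, 0.0435]
ee_rot: [[-0.001, -1.0, -0.0], [-1.0, 0.001, -0.0], [0.0, 0.0, -1.0]]
wrist_force: [0.7, -2.1, 0.9]
gripper_width: 0.005
gripper_force: 0.8
```

Emit:
jog_arm(plan="-0.06 0 0 0 0 0 1;-0.06 0 0 0 0 0 1;-0.06 0 0 0 0 0 1;-0.05 0 0 0 0 0 1;-0.04 0 0 0 0 0 1;-0.04 0 0 0 0 0 1;-0.04 0 0 0 0 0 1;0 0 0 0 0 0 1;0 0 0 0 0 0 1;0 0 0 0 0 0 1")

```text
time_s: 39.4
tcp_pos: [0.4589, 0.0525, 0.0436]
ee_rot: [[-0.002, -1.0, -0.001], [-1.0, 0.002, -0.003], [0.003, 0.001, -1.0]]
wrist_force: [4.2, -12.2, 0.9]
gripper_width: 0.003
gripper_force: 5.9
```

The force rose to 12 N, so the pointer is against the carriage arm, which is at its stop. Next is the knob.

Emit:
jog_arm(plan="0.25 0 0 0 0 0 1;0 0 -0.85 0 0 1 1;0 0 -0.85 0 0 1 0;0 0 -0.85 0 0 1 0;0 0 0 0 0 1 0;0 0 0 0 0 1 0;0 0 0 0 0 1 0;0 0 0 0 0 1 0;0 0 0 0 0 1 0;0 0 0 0 0 1 0")

```text
time_s: 40.4
tcp_pos: [0.4586, 0.0485, 0.107]
ee_rot: [[-0.953, -0.302, -0.001], [-0.302, 0.953, 0.0], [0.001, 0.001, -1.0]]
wrist_force: [0.4, 0.3, 0.3]
gripper_width: 0.497
gripper_force: 0.0
```

```bash
python3 - <<'E'
from h import *
L=[r.capture('side') for _ in range(3)]; p=np.mean([l[0] for l in L],0).astype(np.uint8)
d=np.nanmedian([np.where((l[1]>.2)&(l[1]<3),l[1],np.nan) for l in L],0);P=cloud('side',d)
x,y,z=P[...,0],P[...,1],P[...,2]
q=(abs(z-.075)<.008)&(x>.49)&(x<.55)&(y>.05)&(y<.125)
v,u=np.nonzero(q); print(len(v)); w=cast('side',u,v,.076); print('cap',w.min(0).round(4),w.max(0).round(4),w.mean(0).round(4), p[v,u].mean(0))
go(.521,.0905,.07,90)
E
python3 ptr.py
```

```text
44
cap [0.5106 0.0824 0.076 ] [0.5314 0.1091 0.076 ] [0.5206 0.0948 0.076 ] [36.93181818 34.22727273 36.29545455]
turn z units 2.26
t 40.55 pos [0.4587 0.0484 0.1071] head 108.1 z [-0.001  0.    -1.   ] shift units [-2.49  1.68  1.48] F [-0.6 -0.3  0.2] w 0.501
red [ 9 24  6 11 49] bottom row y(z=.014): [0.4595 0.0604 0.014 ] top row y(z=.06) [0.4608 0.0611 0.06  ] cent [0.4596 0.0471 0.022 ]
yellow [16 24  7  3 15] bottom row y(z=.014): [0.4351 0.0229 0.014 ] top row y(z=.06) [0.4377 0.0607 0.06  ] cent [0.4351 0.0199 0.016 ]<stdin>:3: RuntimeWarning: All-NaN slice encountered
```

Emit:
jog_arm(plan="0 0 0 0 0 1 0;0 0 0 0 0 1 0;-0.5 0.3 0 0 0 0.26 0;-1 0.7 0 0 0 0 0;-1 0.7 0 0 0 0 0;0 0 0.4 0 0 0 0;0 0 0.7 0 0 0 0;0 0 0.7 0 0 0 0;0 0 0.5 0 0 0 0;0 0 0.3 0 0 0 0")

```text
time_s: 41.65
tcp_pos: [0.5208, 0.0906, 0.0435]
ee_rot: [[-1.0, 0.0, -0.002], [0.0, 1.0, -0.002], [0.002, -0.002, -1.0]]
wrist_force: [-18.1, 0.8, 50.9]
gripper_width: 0.503
gripper_force: 25.4
```

```bash
python3 -c "
from h import *
go(.521,.0905,.041,90)"
```

```text
turn z units -0.0
t 41.65 pos [0.5208 0.0906 0.0435] head 90.0 z [-0.002 -0.002 -1.   ] shift units [-0.01 -0.    0.1 ] F [-18.1   0.8  50.9] w 0.503
```

The descent met something at z 0.0435, probably a finger on the handle bar. I'll back up at once, shift 4 mm away from the bar and grip the knob higher, just above bar height.

Emit:
jog_arm(plan="0 0 -0.42 0 0 0 0;0.16 0 0 0 0 0 0;0 0 0 0 0 0 0;0 0 0 0 0 0 0.2;0 0 0 0 0 0 0.4;0 0 0 0 0 0 0.6;0 0 0 0 0 0 1;0 0 0 0 0 0 1;0 0 0 0 0 0 1;0 0 0 0 0 0 1")

```text
time_s: 42.65
tcp_pos: [0.5173, 0.0908, 0.0525]
ee_rot: [[-1.0, 0.003, -0.0], [0.003, 1.0, -0.0], [0.0, -0.0, -1.0]]
wrist_force: [1.2, -0.6, -1.4]
gripper_width: 0.248
gripper_force: 29.9
```

```bash
python3 ptr.py; python3 -c "
from h import *
go(.517,.0442,.054,90)"
```

```text
red [ 9 25  6 10 48] bottom row y(z=.014): [0.4589 0.0604 0.014 ] top row y(z=.06) [0.4602 0.0656 0.06  ] cent [0.459  0.0468 0.022 ]
yellow [16 24  7  4 15] bottom row y(z=.014): [0.435  0.0276 0.014 ] top row y(z=.06) [0.4375 0.0606 0.06  ] cent [0.4349 0.0205 0.016 ]
turn z units -0.02
t 42.75 pos [0.5173 0.0908 0.0526] head 89.8 z [-0. -0. -1.] shift units [ 0.01 -1.86 -0.06] F [ 1. -3. -2.] w 0.245
```

Knob gripped (21.6 mm chord on the cap). I'll draw it slowly.

Emit:
jog_arm(plan="0 -0.1 0 0 0 0 1;0.01 -0.2 0 0 0 0 1;0 -0.2 0 0 0 0 1;0.01 -0.2 0 0 0 0 1;0 -0.2 0 0 0 0 1;0.01 -0.2 0 0 0 0 1;0 -0.2 0 0 0 0 1;0.01 -0.2 0 0 0 0 1;0 -0.16 0 0 0 0 1;0 -0.08 0 0 0 0 1")

```text
time_s: 43.75
tcp_pos: [0.5166, 0.0495, 0.0526]
ee_rot: [[-1.0, 0.003, 0.001], [0.003, 1.0, 0.003], [-0.001, 0.003, -1.0]]
wrist_force: [-1.4, 9.4, -3.6]
gripper_width: 0.251
gripper_force: 29.9
```

```bash
python3 ptr.py; python3 -c "
from h import *
go(.516,.044,.0525,90)"
```

```text
red [10 16  5 10 45] bottom row y(z=.014): [0.4577 0.0186 0.014 ] top row y(z=.06) [0.459  0.0237 0.06  ] cent [0.4577 0.0052 0.022 ]
yellow [15 23  8  5 14] bottom row y(z=.014): [0.4338 0.0276 0.014 ] top row y(z=.06) [0.4363 0.056  0.06  ] cent [0.4337 0.019  0.016 ]
turn z units -0.02
t 43.85 pos [0.5165 0.0494 0.0526] head 89.8 z [ 0.001  0.003 -1.   ] shift units [ 0.02 -0.21  0.  ] F [-1.   8.2 -3.8] w 0.25
```

Emit:
jog_arm(plan="0 -0.08 0 0 0 0 1;0 -0.08 0 0 0 0 1;0 -0.06 0 0 0 0 1;0 0 0 0 0 0 1;0 0 0 0 0 0 1;0 0 0 0 0 0 1;0 0 0 0 0 0 1;0 0 0 0 0 0 1;0 0 0 0 0 0 1;0 0 0 0 0 0 1")

```text
time_s: 44.85
tcp_pos: [0.5164, 0.0441, 0.0526]
ee_rot: [[-1.0, 0.003, 0.001], [0.003, 1.0, 0.003], [-0.001, 0.003, -1.0]]
wrist_force: [-1.0, 7.9, -3.6]
gripper_width: 0.248
gripper_force: 29.9
```

```bash
python3 ptr.py
python3 - <<'E'
from h import *
p=np.mean([r.capture('side')[0] for _ in range(3)],0).astype(np.uint8)
t=np.mean([r.capture('top')[0] for _ in range(3)],0).astype(np.uint8)
cv2.imwrite('pics/f1.png',np.hstack([cv2.resize(p[195:225,262:292],(390,390),interpolation=cv2.INTER_CUBIC),cv2.resize(t[195:225,228:258],(390,390),interpolation=cv2.INTER_CUBIC)])[:,:,::-1])
go(.516,.044,.0525,90)
E
```

```text
red [10 15  5 10 46] bottom row y(z=.014): [0.4577 0.0138 0.014 ] top row y(z=.06) [0.459 0.019 0.06 ] cent [ 0.4578 -0.      0.022 ]
yellow [16 23  7  5 13] bottom row y(z=.014): [0.4327 0.0275 0.014 ] top row y(z=.06) [0.4352 0.056  0.06  ] cent [0.4326 0.0201 0.016 ]
turn z units -0.02
t 45.25 pos [0.5164 0.0441 0.0526] head 89.8 z [ 0.001  0.003 -1.   ] shift units [ 0.02 -0.01  0.  ] F [-0.6  7.7 -2.9] w 0.248
```

View pics/f1.png

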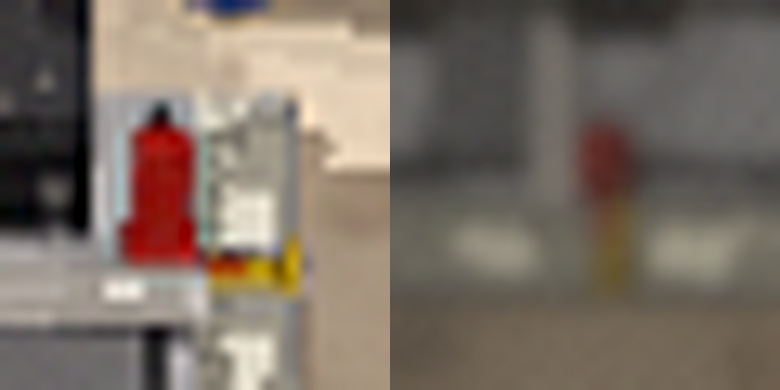

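The side crop (left) shows the red needle lying over the yellow clip at about (230,265). The top crop (right) shows the tab at column 603 and the clip centred at about column 612. I'll check the centring from pixel values.

Run:
```python
from h import *
S=np.mean([r.capture('side')[0] for _ in range(2)],0); T=np.mean([r.capture('top')[0] for _ in range(4)],0)
print('side R-B / G-B cols 276..286')
for v in range(211,220): print(v,cast('side',281,v,.014)[0,1].round(4),*['%4d,%4d'%(S[v,u,0]-S[v,u,2],S[v,u,1]-S[v,u,2]) for u in range(277,286)])
print('top, cols 240..250')
for v in range(203,219): print(v,*['%4d,%4d'%(T[v,u,0]-T[v,u,2],T[v,u,1]-T[v,u,2]) for u in range(240,250)])
print([cast('top',u,213,.014)[0,1].round(4) for u in range(240,250)],[cast('top',u,206,.058)[0,1].round(4) for u in range(240,250)])
```

```text
side R-B / G-B cols 276..286
211 -0.0035    7,  12   18,  16   25,  19   25,  18   25,  17   24,  17   22,  15    6,   3   43,  23
212 0.0014    3,   9   11,  11   22,  15   22,  14   23,  16   22,  15   17,  11   18,  11   39,  20
213 0.0062    4,  13   17,  20   17,  16   17,  15   19,  13   17,  11   10,   5   94,  70   40,  19
214 0.011   48,   0   55,  34   30,   0   23,   1   29,  19   22,  10   15,   8  169, 133   37,  17
215 0.0158   45,   0  139,  40  149,  47  153,  53  165, 131  167, 132  107,  82  175, 141   33,  16
216 0.0205   -1,   0  116,  76  131,  90  127,  83  135, 105  136, 107  119,  91  164, 129   33,  14
217 0.0253    9,   3   56,  41   57,  47   51,  39   51,  36   49,  35   71,  51   97,  73   34,  15
218 0.03   14,   5   11,   8   10,   6   12,  10   12,   9   12,   7   12,   7    0,  -2   29,  13
219 0.0346   14,   5   21,  15   20,  15   21,  15   19,  13   18,  10   17,  11    8,   4   30,  14
top, cols 240..250
203   12,   7   11,   7    9,   4    9,   2   10,   1    7,   0    4,   0    4,   0    4,   3    4,   2
204   12,   8   13,   7   17,   5   25,  
[... 1219 characters left out ...]
9   13,  10   18,  13   31,  21   46,  32   47,  32   33,  22   19,  13   17,  12   17,  13
217   17,  11   15,  10   19,  12   27,  19   37,  23   38,  25   28,  18   19,  11   16,  10   17,  11
218   22,  13   21,  12   21,  13   26,  16   28,  16   27,  16   24,  13   22,  12   22,  12   21,  11
[np.float64(0.0352), np.float64(0.0317), np.float64(0.0282), np.float64(0.0248), np.float64(0.0213), np.float64(0.0178), np.float64(0.0144), np.float64(0.0109), np.float64(0.0074), np.float64(0.004)] [np.float64(0.0337), np.float64(0.0303), np.float64(0.0269), np.float64(0.0236), np.float64(0.0202), np.float64(0.0168), np.float64(0.0134), np.float64(0.0101), np.float64(0.0067), np.float64(0.0033)]
```

The needle is about 1 mm from the mark centre, and it has been held for over a second. I'll ease the carriage home.

Emit:
jog_arm(plan="0 0 0 0 0 0 1;0 0 0 0 0 0 1;0 0 0 0 0 0 1;0 0.06 0 0 0 0 1;-0.01 0.14 0 0 0 0 1;0 0.14 0 0 0 0 1;-0.01 0.14 0 0 0 0 1;0 0.14 0 0 0 0 1;-0.01 0.14 0 0 0 0 1;0 0.14 0 0 0 0 1")

```text
time_s: 46.55
tcp_pos: [0.5169, 0.0659, 0.0526]
ee_rot: [[-1.0, 0.003, 0.0], [0.003, 1.0, 0.002], [-0.0, 0.002, -1.0]]
wrist_force: [-1.1, 3.8, -3.5]
gripper_width: 0.25
gripper_force: 29.9
```

Emit:
jog_arm(plan="-0.01 0.14 0 0 0 0 1;0 0.14 0 0 0 0 1;-0.01 0.14 0 0 0 0 1;0 0.14 0 0 0 0 1;0 0.12 0 0 0 0 1;0 0.1 0 0 0 0 1;0 0.08 0 0 0 0 1;0 0.05 0 0 0 0 1;0 0.03 0 0 0 0 1;0 0 0 0 0 0 1")

```text
time_s: 47.55
tcp_pos: [0.5173, 0.088, 0.0526]
ee_rot: [[-1.0, 0.003, -0.001], [0.003, 1.0, -0.0], [0.001, -0.0, -1.0]]
wrist_force: [-2.7, 2.9, -2.9]
gripper_width: 0.246
gripper_force: 29.9
```

```bash
python3 ptr.py; python3 -c "
from h import *
go(.5173,.0908,.0525,90)"
```

```text
red [ 9 15  7 13 64] bottom row y(z=.014): [0.4584 0.028  0.014 ] top row y(z=.06) [0.4595 0.019  0.06  ] cent [0.4583 0.0089 0.022 ]
yellow [16 24  7  4 12] bottom row y(z=.014): [0.4332 0.0276 0.014 ] top row y(z=.06) [0.4358 0.0606 0.06  ] cent [0.4332 0.0211 0.016 ]
turn z units -0.02
t 47.65 pos [0.5174 0.088  0.0526] head 89.8 z [-0.001 -0.    -1.   ] shift units [0.   0.11 0.  ] F [-2.7  2.9 -4.3] w 0.251
```

Pointer stayed put. The last 3 mm goes home until the stop pushes back.

Emit:
jog_arm(plan="0 0.04 0 0 0 0 1;0 0.04 0 0 0 0 1;0 0.03 0 0 0 0 1;0 0.02 0 0 0 0 1;0 0.02 0 0 0 0 1;0 0.02 0 0 0 0 1;0 0 0 0 0 0 1;0 0 0 0 0 0 1;0 0 0 0 0 0 1;0 0 0 0 0 0 1")

```text
time_s: 48.65
tcp_pos: [0.5173, 0.0908, 0.0526]
ee_rot: [[-1.0, 0.003, -0.001], [0.003, 1.0, -0.002], [0.001, -0.002, -1.0]]
wrist_force: [-0.9, -4.6, -5.1]
gripper_width: 0.249
gripper_force: 29.9
```

Emit:
jog_arm(plan="0 0 0 0 0 0 0.3;0 0 0 0 0 0 0.1;0 0 0 0 0 0 0;0 0 0 0 0 0 0;0 0 -0.4 0 0 0 0;0 0 -1 0 0 0 0;0 0 -1 0 0 0 0;0 0 -1 0 0 0 0;0 0 -1 0 0 0 0;0 0 0 0 0 0 0")

```text
time_s: 49.65
tcp_pos: [0.5204, 0.0934, 0.1678]
ee_rot: [[-1.0, 0.002, 0.009], [0.002, 1.0, 0.003], [-0.009, 0.003, -1.0]]
wrist_force: [0.1, -0.2, -0.4]
gripper_width: 0.496
gripper_force: 0.0
```

```bash
python3 ptr.py
python3 - <<'E'
from h import *
s=r.sense(); print(s['tcp_pos'],s['wrist_force'],s['time_s'])
A=np.load('avg.npz'); 
p,d=r.capture('side'); P=cloud('side',d); z=P[...,2]
P0=cloud('side',A['sided']); z0=P0[...,2]
# standing objects unchanged?
for nm,(a,b,c,e) in dict(glue=(140,195,240,262),can=(158,198,270,288),jar=(245,285,236,270)).items():
    print(nm,'mean img diff',np.abs(p[a:b,c:e].astype(float)-A['side'][a:b,c:e]).mean().round(1))
x,y=P[...,0],P[...,1]
q=(abs(z-.081)<.008)&(x>.5)&(x<.6)&(y>-.44)&(y<-.30)&(p.max(2)<120); print('case px',q.sum(),np.median(P[q],0).round(3))
q=(abs(z-.075)<.008)&(x>.49)&(x<.55)&(y>.03)&(y<.125); v,u=np.nonzero(q); w=cast('side',u,v,.076); print('cap',w.mean(0).round(4))
E
```

```text
red [ 9 14  7 14 68] bottom row y(z=.014): [0.4587 0.028  0.014 ] top row y(z=.06) [0.4597 0.0142 0.06  ] cent [0.4586 0.0077 0.022 ]
yellow [16 24  7  4 13] bottom row y(z=.014): [0.433  0.0276 0.014 ] top row y(z=.06) [0.4356 0.0606 0.06  ] cent [0.4329 0.0209 0.016 ]
[0.51796286 0.09263544 0.16399458] [-0.46155667  0.68311384 -0.95151161] 49.75
glue mean img diff 75.2
can mean img diff 5.5
jar mean img diff 2.5
case px 0 [nan nan nan]
cap [0.5207 0.095  0.076 ]
  return _methods._mean(a, axis=axis, dtype=dtype,
  ret = um.true_divide(
```

Emit:
jog_arm(plan="0 0 -1 0 0 0 0;0 0 -1 0 0 0 0;0.5 0.5 -0.5 0 0 0 0;0.8 0.8 0 0 0 0 0;0.8 0.8 0 0 0 0 0;0.8 0.8 0 0 0 0 0;0 0.8 0 0 0 0 0;0 0.8 0 0 0 0 0;0 0 0 0 0 0 0;0 0 0 0 0 0 0")

```text
time_s: 50.8
tcp_pos: [0.445, 0.2048, 0.2243]
ee_rot: [[-1.0, 0.002, -0.002], [0.002, 1.0, -0.002], [0.002, -0.002, -1.0]]
wrist_force: [0.3, 0.1, -0.4]
gripper_width: 0.497
gripper_force: 0.0
```

```bash
python3 - <<'E' 2>/dev/null
from h import *
print(r.sense()['tcp_pos'].round(3))
A=np.load('avg.npz')
for n,B in(('side',dict(glue=(140,195,240,262),can=(158,198,270,288),jar=(245,285,236,270))),('top',dict(glue=(174,194,284,300),can=(203,218,279,298),jar=(177,200,155,178)))):
    p,d=r.capture(n); P=cloud(n,d)
    for nm,(a,b,c,e) in B.items(): print(n,nm,'diff',np.abs(p[a:b,c:e].astype(float)-A[n][a:b,c:e]).mean().round(1),'zmax',P[a:b,c:e,2][d[a:b,c:e]>0].clip(-1,.4).max().round(3))
    x,y,z=P[...,0],P[...,1],P[...,2]; h=cv2.cvtColor(p,cv2.COLOR_RGB2HSV)
    q=(x>.49)&(x<.61)&(y>-.45)&(y<-.28)&(z>.07)&(z<.09)&~((h[...,0]>95)&(h[...,0]<130)&(h[...,1]>110))&(h[...,1]<110)
    v,u=np.nonzero(q); print(n,'case',q.sum(),[np.round(a,3) for a in cv2.minAreaRect(cast(n,u,v,.081)[:,:2].astype(np.float32)*1000)],np.percentile(z[q],[10,50,90]).round(3))
E
python3 ptr.py
```

```text
[0.445 0.205 0.224]
side glue diff 7.2 zmax 0.182
side can diff 78.4 zmax 0.377
side jar diff 3.5 zmax 0.279
side case 157 [array([ 543.747, -366.289]), array([185.201,  67.171]), np.float64(77.909)] [0.076 0.08  0.084]
top glue diff 2.2 zmax 0.182
top can diff 1.9 zmax 0.125
top jar diff 15.8 zmax 0.4
top case 373 [array([ 550.615, -367.087]), array([119.19 , 172.076]), np.float64(1.593)] [0.074 0.079 0.084]
red [ 9 14  7 14 67] bottom row y(z=.014): [0.4585 0.028  0.014 ] top row y(z=.06) [0.4596 0.0142 0.06  ] cent [0.4585 0.0075 0.022 ]
yellow [16 24  7  4 13] bottom row y(z=.014): [0.433  0.0276 0.014 ] top row y(z=.06) [0.4356 0.0606 0.06  ] cent [0.4329 0.0209 0.016 ]
```

```bash
python3 -c "
from station import r
print(r.finish_job())"
```

```text
the job is handed in; nothing more can be done
None
```

The job is handed in at about 51 s: the case is flat in the tray, the carriage is home, the pointer is about 1 mm from the mark's centre, and the can, bottle and jar haven't moved. One mishap: while lowering to the knob, the fingers pressed on something (probably the green toolbox handle) at about 54 N wrist force before I backed off.

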